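# Dry-fit the birdhouse: roof, ridge fittings and entrance guard

### The arm

A 6-joint arm with a two-finger parallel gripper is mounted at the origin on the work surface. World frame = base frame: x ahead of the robot, y to its left, z up, the work surface at z = 0. Lengths are in m, angles in degrees, forces in N, time in s.
With the tool pointing down it reaches from about 0.4 to 0.825 m from the base axis. Payload 7 kg.
Tool frame: the origin (TCP) lies midway between the tips of the shut fingers; the grasp point (between the pads) lies 19 mm behind it; z points along the fingers, y is the line along which they close (so a half turn about z gives the same grasp; the last joint's range is limited). The gripper opens to 88 mm and grips with 3 to 60 N. Pads are 19 mm wide; open, the fingers measure 130 mm over their backs; the gripper's body (78 mm by 193 mm) begins 47 mm behind the grasp point.
Start: joints at [83.715, 20.546, 0.682, 0, -70.136, -16.507], TCP at [0.261, 0.622, 0.197] pointing down, gripper open.
Joint ranges: [-176.03, 176.03], [-82.01, 121.73], [-58.28, 71.71], [-173.87, 95.51], [-174.79, -0.11], [-173.66, 173.66]. Speed limits (degrees/s): [136.94, 136.94, 172.46, 180, 180, 180].

### API

Orientations are given as [roll, pitch, yaw] about the fixed x, y, z axes, in that order (R = Rz(yaw) Ry(pitch) Rx(roll)).
In Python, from plant import ctrl gives the robot as it stands. The module is installed in compiled form; this text tells all that it offers.
- The arm moves only by the tool play_rows, never from a script. Its argument "commands" is a list that holds one entry, the list of rows, each a list of 7 numbers: the turn, a rotation vector about the tool's x, y, z in rad, then the shift along the tool's x, y, z in cm, then the finger opening in cm, from 0 to 8.76. In form: [[[ax, ay, az, x, y, z, grip], ...]]. A call has 1 to 8 rows; each row is the pose to reach, as a shift and turn from the pose commanded when the call began, along the tool's axes at that moment; what a row does not reach only later rows make up. A row lasts 1/12 s, in which the tool goes at most 41.7 mm and 7.16 degrees, less where a joint would pass 70% of its speed; a pose out of reach is approached as far as the arm can. A call with a gripper value outside its range is refused whole. The fingers move at their own pace and stop on an object; the grip force is fixed at half the most. Time passes only in rows, so rows that repeat a pose let the fingers close. It gives the time, the measured TCP pose, the force, the opening and the grip force at its end, in the units of the state.
- ctrl.get_obs(): the state, without advancing time (a new reading comes with each control period).
- ctrl.snapshot(name): name is "scene" or "top" or "wrist"; returns a dict with "color" (384x512x3 uint8, red, green, blue), "camera_matrix" (3x3 intrinsics, pixels), "origin" and "rotation" of the camera in the world; the wrist camera has in their place "hand_eye" (4x4, takes a point from camera to tool coordinates, whose origin is the TCP and whose axes are the flange's). Camera axes: x right, y down, z forward; pixel columns grow to the right and rows downward; lengths in m; the calibration is good to about 2 mm. A picture is of the moment at which its call begins: read the wrist's pose just before it. There is no depth.
- ctrl.close_job(): hands the job in; it is judged then, once.
Trained networks look in a picture, given as the dict that the camera call returned (one of the last four; its "shot" number tells which), for a name from the list of things; names that differ only in an ending like _2 or _b are one class to them, and where a whole thing is asked for, a point or a joint stands for the part that bears it (a point fixed in the world has none). Each returns a list of dicts, best first, with "conf" (0 to 1); they miss things now and then, are a little off and sometimes report something else, mostly with a low value. They report only what shows in the picture. A call takes as long as a camera call. They do not tell look-alikes from the thing itself.
- ctrl.find_in(picture, name): "bbox" ([left, top, width, height] in pixels, round what is visible of it).
The state is a dict: "clock": time; "joint_pos": joint angles; "qvel": joint speeds; "tau": joint torques, N m; "tool_pos": TCP position; "orientation": TCP orientation; "force": force on the tool from outside, world axes, zero at the start; "moment": the same for the moment, N m; "opening": finger opening in m; "gripper_force": force on a finger pad.
Only numpy, scipy, OpenCV 4.12 (cv2) and the standard library are available. Lean on these libraries where they do the work, as an engineer would, in place of code of your own. Each camera call takes 0.05 s, during which the arm holds its last target. There are 200 camera calls.

### The job

Dry-fit the birdhouse: lower the roof gently onto its walls, centred, ridge running front to back, then on the flat ridge board stand the taller finial at the front end (the landing-ledge side), the shorter at the back end, and the hanging eye midway between them with its ring in line with the ridge, all centred across the board. Lay the entrance guard, collar up, on the front panel lying on the bench, its hole centred over the entrance hole and its edges square to the panel. Leave the birdhouse, drill, marking gauge and tub of screws where they are.

Things in the scene. Friction and masses are not known exactly. Their poses are not given: they have to be found in the camera images.
- house: white pine birdhouse without roof and front, standing loose (0.7 kg) on a round birch turntable that does not turn, top 10 mm above the bench; 110 x 110 mm, 95 mm high, flat open top. Origin: centre of the underside of the 110 mm square; z up. Its front is -x: open, with a 10 mm thick landing ledge out to 100 mm from the origin; closed back wall at +x. It may face any way
- roof: loose cedar gable roof, 150 x 150 mm, 68 mm high, about 0.4 kg, flat underside, lying right way up on the bench. Origin: centre of the underside; x along the ridge, both ends alike, either way round is right. Ridge board on top: 150 mm long (x), 42 mm wide (y), flat top at 68 mm, upright sides from 50 to 68 mm to grip from above; slopes fall away at 37 degrees beside it
- tall_finial: the taller of the two acorn-shaped copper finials, standing, 76 mm high; foot 32 mm across, widest (42 mm across) from 30 to 42 mm above its underside, narrowing to a tip; about 120 g. Origin: centre of the underside of the foot; z up, round about z
- short_finial: the shorter acorn-shaped copper finial, standing, 46 mm high and slimmer; foot 24 mm across, widest (28 mm across) from 16 to 27 mm above its underside; about 50 g. Origin: centre of the underside of the foot; z up, round about z
- hanging_eye: stainless hanging eye, standing: round flange 36 mm across and 5 mm thick, on it a flat upright ring 34 mm across and 12 mm thick, 49 mm high in all; about 80 g. Origin: centre of the underside of the flange; the ring lies in the x-z plane, so it is gripped across its 12 mm along y
- guard_plate: stainless entrance guard lying flat, collar up: square plate 60 x 60 x 4 mm with a round collar 42 mm outside, 34 mm inside, that rises to 20 mm above the underside; about 90 g. Origin: on the axis of the hole, on the underside (the plate's centre); x and y along the plate's edges, all four sides alike
- front_panel: lifted-off white pine front panel of the birdhouse lying flat on the bench, face up, 12 mm thick, 88 mm (x) by 108 mm (y), with the round entrance hole 38 mm across; loose, about 160 g. Origin: on the axis of the hole, on the underside; the panel reaches 34 mm to +x, 54 mm to -x and 54 mm to each side in y
- drill: black battery drill lying on its side, about 220 mm long and 60 mm high; not to be moved. Origin: on the bench under the motor; chuck to +x, grip and battery reach 170 mm to -y
- marking_gauge: boxwood marking gauge with a brass thumbscrew, lying, stem 200 mm along its y, 64 mm high; not to be moved. Origin: on the bench under the middle of the stem
- screw_tub: small open grey tub of screws, 85 x 65 mm, 36 mm high; not to be moved. Origin: centre of its underside
There are look-alikes about, which are no part of the job. What is shaped like the house but red is not meant.

How it is judged (in metres and radians):
At the end, for the whole second after the job is handed in: Roof level on the walls, centred to 12 mm, ridge front-back to 0.15 rad; finials upright on the ridge board, 10 mm from its centre line, 40-70 mm from its middle, taller at front; eye at the middle to 12 mm, 0.25 rad; guard flat on the panel, holes to 8 mm, square to 0.2 rad; at rest (horizontal distance between roof and house below 0.012 m and angle between the x axis of roof and the x axis of house, either way round below 0.15 rad and angle between roof's own z axis and vertical below 0.05 rad and linear speed of each of roof, tall_finial, short_finial, hanging_eye, guard_plate below 0.02 m/s and z of roof in the frame of house between 0.09 and 0.1 m and z of tall_finial in the frame of roof between 0.062 and 0.074 m and angle between each of tall_finial, short_finial, hanging_eye's own z axis and vertical below 0.1 rad and y of tall_finial in the frame of roof between -0.01 and 0.01 m and horizontal distance between tall_finial and roof between 0.04 and 0.07 m and x of tall_finial in the frame of house below -0.03 m and z of short_finial in the frame of roof between 0.062 and 0.074 m and y of short_finial in the frame of roof between -0.01 and 0.01 m and horizontal distance between short_finial and roof between 0.04 and 0.07 m and x of short_finial in the frame of house above 0.03 m and z of hanging_eye in the frame of roof between 0.062 and 0.074 m and horizontal distance between hanging_eye and roof below 0.012 m and angle between the x axis of hanging_eye and the x axis of roof, either way round below 0.25 rad and horizontal distance between guard_plate and front_panel below 0.008 m and angle between guard_plate's own z axis and vertical below 0.06 rad and z of guard_plate in the frame of front_panel between 0.008 and 0.016 m and (angle between the x axis of guard_plate and the x axis of front_panel, either way round below 0.2 rad or angle between the x axis of guard_plate and the y axis of front_panel, either way round below 0.2 rad)); the robot touches nothing.
It fails at once if the drill is shifted more than 25 mm (distance of drill from where it was at the start of the episode above 0.025 m).
It fails at once if the marking gauge is shifted more than 25 mm (distance of marking_gauge from where it was at the start of the episode above 0.025 m).
It fails at once if the screw tub is shifted more than 25 mm (distance of screw_tub from where it was at the start of the episode above 0.025 m).
It fails at once if the birdhouse is shifted more than 25 mm (distance of house from where it was at the start of the episode above 0.025 m).
It fails at once if the roof is dropped or slammed onto the house (more than 60 N) (contact force between roof and house above 60 N).
It also fails if it takes over 144 s, if anything falls off the work surface, if the arm or the gripper's body presses on something with over 40 N, if the wrist force passes 120 N, or if a joint passes its speed limit or range.

## Working session

There is one attempt and no reset: what is moved stays moved. The work goes in short steps, Python scripts to look and compute and a tool call to move; the robot and the scene stay as the last step left them, time stands still between calls to the robot, and variables do not carry over. Pictures are saved under pics/ and viewed, at most 14 in all, crops included, and the job is handed in when it is done.

Besides the shell and the picture viewer there is one more tool, called after "Request:" in YAML: its name, and indented under it one key for each argument. play_rows: Moves the arm, as the interface text tells. Its arguments: {"type":"object","properties":{"commands":{"type":"array","items":{"type":"array","items":{"type":"array","items":{"type":"number"}}}}},"required":["commands"]}

```bash
mkdir -p pics; cat > h.py <<'E'
import numpy as np, cv2
from plant import ctrl
from scipy.spatial.transform import Rotation as R
def snap(n,f=None):
    o=ctrl.get_obs(); s=ctrl.snapshot(n)
    if n=='wrist':
        T=np.eye(4); T[:3,:3]=R.from_euler('xyz',o['orientation'],degrees=True).as_matrix(); T[:3,3]=o['tool_pos']
        C=T@np.array(s['hand_eye']); s['_o'],s['_R']=C[:3,3],C[:3,:3]
    else: s['_o'],s['_R']=np.array(s['origin']),np.array(s['rotation'])
    if f: cv2.imwrite('pics/'+f,s['color'][:,:,::-1])
    return s
def w(s,u,v,z):
    d=s['_R']@np.linalg.solve(s['camera_matrix'],[u,v,1.]); return s['_o']+d*(z-s['_o'][2])/d[2]
def px(s,P):
    c=s['_R'].T@(np.array(P)-s['_o']); q=np.array(s['camera_matrix'])@c; return q[:2]/q[2]
E
python3 - <<'E'
from h import *
np.set_printoptions(precision=3,suppress=True)
o=ctrl.get_obs();print(o)
ims=[]
for n in('scene','top'):
    s=snap(n,n+'0.png');print(n,s['_o'],s['_R'].tolist(),s['camera_matrix'][0])
    for k in 'house roof tall_finial short_finial hanging_eye guard_plate front_panel drill marking_gauge screw_tub'.split():
        print(k,[(np.round(d['bbox']).astype(int).tolist(),round(d['conf'],2)) for d in ctrl.find_in(s,k)][:5])
E
```

```text
{'clock': 0.0, 'joint_pos': array([ 83.716,  20.59 ,   0.634,  -0.02 , -70.139, -16.506]), 'qvel': array([ 0.003,  0.035, -0.076, -0.013, -0.11 , -0.025]), 'tau': array([  0.001, -58.273,  29.305,   6.998,   0.007,  -0.   ]), 'tool_pos': array([0.261, 0.622, 0.197]), 'orientation': array([179.904,  -0.009, -22.797]), 'force': array([ 0.014, -0.036,  0.194]), 'moment': array([ 0.036, -0.038, -0.042]), 'gripper_force': 0.0, 'opening': 0.08746232799931622}
scene [1.202 0.42  0.642] [-125.84811489023413, -1.1875123992004244, 119.08323875402347] [381.003   0.    246.605]
house [([168, 182, 74, 64], 0.83), ([367, 151, 74, 64], 0.78)]
roof [([342, 197, 70, 67], 0.67)]
tall_finial [([114, 186, 15, 20], 0.78)]
short_finial [([191, 167, 8, 16], 0.44)]
hanging_eye [([289, 258, 17, 29], 0.57)]
guard_plate [([279, 205, 31, 20], 0.88)]
front_panel [([122, 144, 42, 25], 0.75), ([288, 258, 18, 27], 0.5)]
drill [([33, 145, 73, 59], 0.82)]
marking_gauge [([318, 281, 106, 51], 0.64)]
screw_tub [([244, 168, 24, 28], 0.79)]
top [ 0.224 -0.011  1.429] [-171.95460326454275, -0.062197577941905606, -88.56401336104929] [476.231   0.    256.941]
house [([84, 230, 69, 64], 0.9), ([300, 174, 10, 14], 0.73), ([229, 98, 57, 55], 0.68), ([189, 171, 21, 21], 0.19)]
roof [([106, 159, 53, 58], 0.87)]
tall_finial [([335, 115, 9, 15], 0.61)]
short_finial [([225, 97, 62, 57], 0.47), ([303, 175, 6, 10], 0.41)]
hanging_eye [([165, 115, 17, 9], 0.66)]
guard_plate [([189, 169, 24, 23], 0.77)]
front_panel [([360, 178, 36, 32], 0.57), ([378, 83, 75, 68], 0.21)]
drill [([378, 85, 75, 65], 0.6)]
marking_gauge [([90, 101, 66, 17], 0.63)]
screw_tub [([235, 185, 32, 31], 0.85)]
```

View pics/scene0.png

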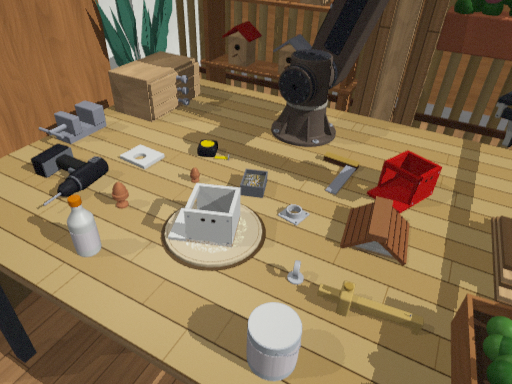

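View pics/top0.png

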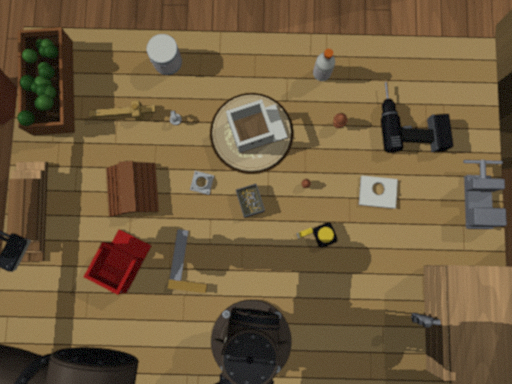

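The scene shows the white house on its turntable (213,213), with the red look-alike at (408,180). The roof is at (377,230), tall finial (121,195), short finial (195,174), eye (296,272), guard (293,213) and panel (143,157). I see no second copy of the small parts. The camera rotation comes as roll, pitch, yaw, so I'll convert it.

```bash
sed -i "s/np.array(s\['rotation'\])$/R.from_euler('xyz',s['rotation'],degrees=True).as_matrix()/" h.py
python3 - <<'E'
from h import *
np.set_printoptions(precision=3,suppress=True)
t=snap('top');s=snap('scene'); print(s['camera_matrix'],t['camera_matrix'])
print('base',px(t,[0,0,0]),px(s,[0,0,0]))
for n,u,v,z in [('house',251,127,.105),('housered',120,262,.095),('ridge',132,187,.068),('tall',340,121,.04),('short',306,184,.02),('eye',175,118,.02),('guard',202,182,.01),('panelhole',379,188,.012),('tub',250,200,.036),('drill',390,130,.03),('gauge',125,112,.03),('turntable',251,133,.01),('bottle',325,66,.1),('tin',163,54,.1)]: print(n,w(t,u,v,z)[:2],np.hypot(*w(t,u,v,z)[:2]))
for n,u,v,z in [('tall',121,195,.04),('short',195,174,.02),('eye',296,279,.0),('guard',293,213,.01),('panelhole',142,156,.012)]: print(n,w(s,u,v,z)[:2])
c=cv2.resize(t['color'][70:230,80:420,::-1],None,fx=2.35,fy=2.35,interpolation=cv2.INTER_CUBIC);cv2.imwrite('pics/c1.png',c)
E
```

```text
[[381.003   0.    246.605]
 [  0.    381.003 187.886]
 [  0.      0.      1.   ]] [[476.231   0.    256.941]
 [  0.    476.231 194.915]
 [  0.      0.      1.   ]]
base [250.696 340.166] [302.186 130.364]
house [0.608 0.014] 0.6077099446410541
housered [0.216 0.367] 0.425747058589429
ridge [0.431 0.354] 0.5576294424309666
tall [ 0.652 -0.252] 0.6987824766837591
short [ 0.46  -0.154] 0.4852701917585886
eye [0.655 0.249] 0.7002856946106482
guard [0.46  0.159] 0.4869745168378735
panelhole [ 0.455 -0.374] 0.5892134950927929
tub [0.406 0.013] 0.40583483348118665
drill [ 0.631 -0.405] 0.7494096213886454
gauge [0.667 0.4  ] 0.7772338906426149
turntable [0.616 0.016] 0.616286526793551
bottle [ 0.799 -0.198] 0.8227149450220829
tin [0.824 0.279] 0.8694895684475579
tall [ 0.662 -0.24 ]
short [ 0.46  -0.151]
eye [0.659 0.256]
guard [0.467 0.165]
panelhole [ 0.452 -0.36 ]
```

View pics/c1.png

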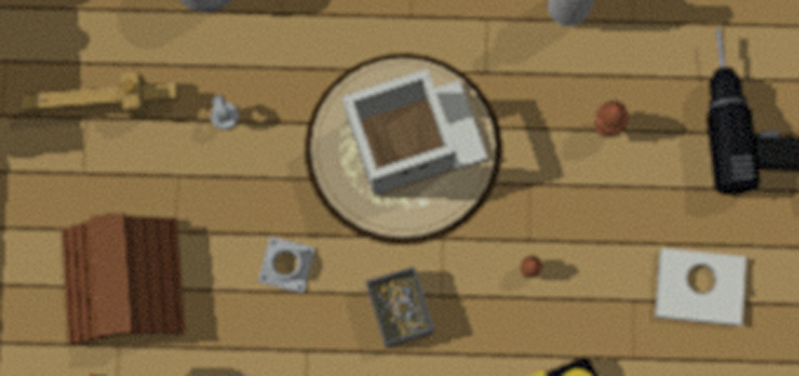

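The choice is clear: the white house, whose ledge points towards world -y and slightly +x. Red at (120,262) is rejected. I'll write a move helper next, then go and look at the roof from close up.

```bash
cat >> h.py <<'E'
def plan(x,y,z,yaw,o=None):
    o=o or ctrl.get_obs(); Rc=R.from_euler('xyz',o['orientation'],degrees=True); Rt=R.from_euler('xyz',[180,0,yaw],degrees=True)
    print('at',np.round(o['tool_pos'],4),np.round(o['orientation'],2),'| turn',np.round((Rc.inv()*Rt).as_rotvec(),3),'shift cm',np.round(Rc.inv().apply(np.array([x,y,z])-o['tool_pos'])*100,2),'t',round(o['clock'],1),'open',round(o['opening'],4))
E
python3 - <<'E'
from h import *
np.set_printoptions(precision=3,suppress=True)
s=snap('wrist');print(s['hand_eye'],s['camera_matrix'][0])
plan(.40,.354,.32,0)
E
```

```text
[[-0.    -0.953 -0.302  0.082]
 [ 1.    -0.     0.    -0.001]
 [-0.    -0.302  0.953 -0.187]
 [ 0.     0.     0.     1.   ]] [310.998   0.    260.126]
at [0.262 0.622 0.198] [180.     0.   -22.79] | turn [ 0.     0.    -0.398] shift cm [ 23.16  19.36 -12.26] t 1.2 open 0.0877
```

```bash
python3 - <<'E'
from h import *
plan(.50,.34,.24,0)
E
```

```text
at [0.2615 0.6223 0.1975] [180.     0.   -22.79] | turn [ 0.     0.    -0.398] shift cm [32.92 16.78 -4.26] t 1.2 open 0.0877
```

Request:
play_rows:
  commands:
    - [[0, 0, -0.05, 4, 2, -4, 8.7], [0, 0, -0.1, 8, 4, -4.3, 8.7], [0, 0, -0.15, 12, 6, -4.3, 8.7], [0, 0, -0.2, 16, 8, -4.3, 8.7], [0, 0, -0.25, 20, 10, -4.3, 8.7], [0, 0, -0.3, 24, 12, -4.3, 8.7], [0, 0, -0.35, 28, 14, -4.3, 8.7], [0, 0, -0.398, 30, 15.3, -4.3, 8.7]]

```text
clock: 1.92
tool_pos: [0.4703, 0.3757, 0.2408]
orientation: [-180.0, -0.0, 0.2]
force: [1.4, -0.2, -0.8]
opening: 0.0869
gripper_force: 0.0
```

Request:
play_rows:
  commands:
    - [[0, 0, 0, 2, 0, 0, 8.7], [0, 0, 0, 2, 0, 0, 8.7], [0, 0, 0, 2, 0, 0, 8.7], [0, 0, 0, 2, 0, 0, 8.7]]

```text
clock: 2.25
tool_pos: [0.4891, 0.3772, 0.2403]
orientation: [180.0, 0.0, -0.0]
force: [-0.2, -0.3, 0.5]
opening: 0.0868
gripper_force: 0.0
```

```bash
python3 - <<'E'
from h import *
np.set_printoptions(precision=3,suppress=True)
plan(.5,.34,.24,0)
s=snap('wrist')
for k in 'roof guard_plate hanging_eye'.split(): print(k,[(np.round(d['bbox']).astype(int).tolist(),round(d['conf'],2)) for d in ctrl.find_in(s,k)][:3])
im=cv2.resize(s['color'][:,:,::-1],None,fx=1.5,fy=1.5)
cv2.imwrite('pics/w1.png',im)
import pickle;pickle.dump(s,open('w1.pkl','wb'))
E
```

```text
at [0.489 0.377 0.24 ] [179.99   0.02  -0.02] | turn [ 0.  0. -0.] shift cm [1.09 3.72 0.03] t 2.2 open 0.0868
roof [([204, 133, 120, 128], 0.9), ([143, 0, 174, 27], 0.6)]
guard_plate [([386, 151, 52, 49], 0.85), ([484, 182, 28, 57], 0.37)]
hanging_eye []
```

View pics/w1.png

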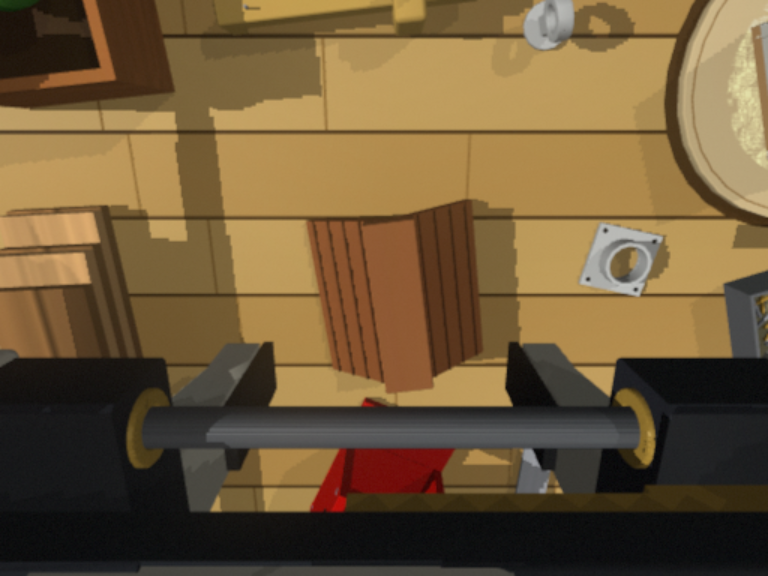

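The view shows the ridge board corners at (362,222), (413,216), (433,387) and (386,391) at 1.5x. The guard is at (622,260), rotated about 10°, and the eye is at (550,22).

```bash
python3 - <<'E'
from h import *
import pickle
np.set_printoptions(precision=4,suppress=True)
s=pickle.load(open('w1.pkl','rb'))
def P(L,z): return np.array([w(s,u/1.5,v/1.5,z)[:2] for u,v in L])
r=P([(362,222),(413,216),(433,387),(386,391)],.068);print(r,r.mean(0),'len',np.linalg.norm(r[0]-r[3]),np.linalg.norm(r[1]-r[2]),'wid',np.linalg.norm(r[0]-r[1]))
d=(r[0]+r[1]-r[2]-r[3]);yaw=np.degrees(np.arctan2(d[1],d[0]));print('yaw',yaw)
g=P([(600,224),(664,235),(641,297),(580,283)],.004);print(g,g.mean(0),[np.degrees(np.arctan2(*(g[(i+1)%4]-g[i])[::-1])) for i in range(4)],[np.linalg.norm(g[(i+1)%4]-g[i]) for i in range(4)])
print('collar',P([(629,261)],.02), 'eye',P([(545,40)],.005))
plan(*r.mean(0),.10,yaw)
E
```

```text
[[0.5079 0.3995]
 [0.5125 0.3601]
 [0.3636 0.3406]
 [0.3597 0.3815]] [0.4359 0.3704] len 0.14924682645215528 0.15015465831279917 wid 0.039704650314021275
yaw 7.199606761393783
[[0.4945 0.1859]
 [0.4842 0.1256]
 [0.4238 0.137 ]
 [0.4379 0.1973]] [0.4601 0.1614] [np.float64(-99.65519172564147), np.float64(169.31719554737737), np.float64(76.79395688032315), np.float64(-11.367535649410387)] [np.float64(0.06118870336116934), np.float64(0.06149234498889238), np.float64(0.061928124462022054), np.float64(0.0576727288201077)]
collar [[0.4637 0.1625]] eye [[0.6457 0.2516]]
at [0.4885 0.3779 0.2405] [-179.99   -0.      0.08] | turn [-0.    -0.    -0.124] shift cm [-5.26  0.74 14.05] t 2.5 open 0.0871
```

Request:
play_rows:
  commands:
    - [[0, 0, 0, 1, 3.8, -1, 8.7], [0, 0, 0, 2, 7.6, -2, 8.7], [0, 0, 0, 3, 11.4, -3, 8.7], [0, 0, 0, 4, 15.2, -4, 8.7], [0, 0, 0, 5, 19, -5, 8.7], [0, 0, 0, 6, 22.8, -6, 8.7], [0, 0, 0, 7, 26.6, -6, 8.7], [0, 0, 0, 8, 30, -6, 8.7]]

```text
clock: 3.12
tool_pos: [0.5694, 0.076, 0.3018]
orientation: [-180.0, -0.1, 0.1]
force: [-0.5, 0.6, -0.8]
opening: 0.0869
gripper_force: 0.0
```

Request:
play_rows:
  commands:
    - [[0, 0, 0, 2, 3, 0, 8.7], [0, 0, 0, 3, 6, 0, 8.7], [0, 0, 0, 3, 6, 0, 8.7], [0, 0, 0, 3, 6, 0, 8.7], [0, 0, 0, 3, 6, 0, 8.7]]

```text
clock: 3.53
tool_pos: [0.5991, 0.0178, 0.3004]
orientation: [-180.0, 0.0, 0.0]
force: [-0.5, 0.2, 0.1]
opening: 0.0872
gripper_force: 0.0
```

```bash
python3 - <<'E'
from h import *
s=snap('wrist')
for k in ['house','tall_finial','short_finial','hanging_eye','guard_plate','front_panel']: print(k,[(np.round(d['bbox']).astype(int).tolist(),round(d['conf'],2)) for d in ctrl.find_in(s,k)][:3])
cv2.imwrite('pics/w2.png',cv2.resize(s['color'][:,:,::-1],None,fx=1.5,fy=1.5))
import pickle;pickle.dump(s,open('w2.pkl','wb'))
E
```

```text
house [([200, 68, 136, 129], 0.57)]
tall_finial [([428, 94, 49, 30], 0.74)]
short_finial [([356, 220, 16, 11], 0.64)]
hanging_eye [([85, 94, 33, 26], 0.76)]
guard_plate [([159, 209, 36, 39], 0.97)]
front_panel [([453, 211, 58, 31], 0.98)]
```

View pics/w2.png

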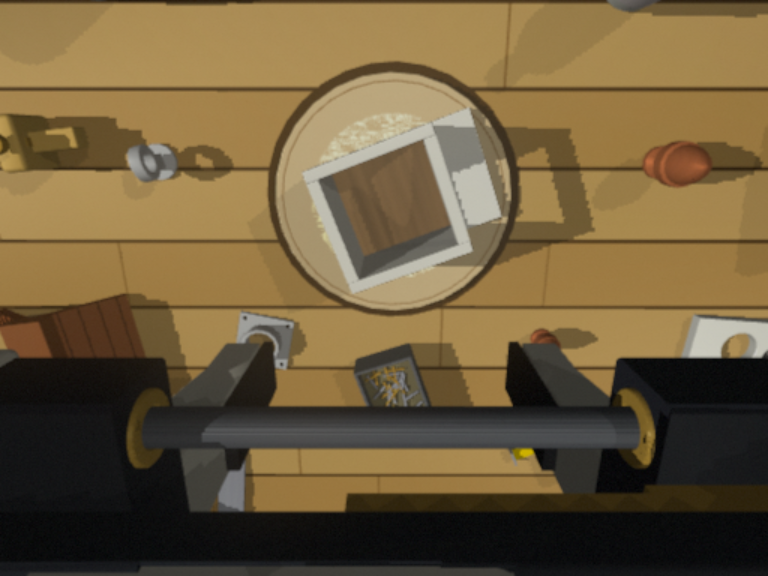

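House top corners at 1.5x are (303,174), (434,125), (471,249) and (352,293). The ledge is to the right of them. The tall finial's foot is near (658,163) and the eye near (150,163).

```bash
python3 - <<'E'
from h import *
import pickle
np.set_printoptions(precision=4,suppress=True)
s=pickle.load(open('w2.pkl','rb'))
def P(L,z): return np.array([w(s,u/1.5,v/1.5,z)[:2] for u,v in L])
g=P([(303,174),(434,125),(471,249),(352,293)],.105);print(g,g.mean(0),[np.degrees(np.arctan2(*(g[(i+1)%4]-g[i])[::-1])) for i in range(4)],[np.linalg.norm(g[(i+1)%4]-g[i]) for i in range(4)])
l=P([(471,108),(501,213)],.015);print('ledge',l,l.mean(0)-g.mean(0),np.linalg.norm(l[0]-l[1]))
c=P([(393,188)],.01);print('turntable',c)
print('eye',P([(152,164)],.005),'tall',P([(660,163)],.0),'guard?',P([(266,338)],.012))
plan(.4359,.3704,.10,7.2)
E
```

```text
[[ 0.6524  0.088 ]
 [ 0.6895 -0.0157]
 [ 0.5909 -0.0495]
 [ 0.552   0.0513]] [0.6212 0.0185] [np.float64(-70.32166225933206), np.float64(-161.05054826990562), np.float64(111.12635331422824), np.float64(20.05654801457075)] [np.float64(0.11009361433707814), np.float64(0.10418791119313041), np.float64(0.10809701505945231), np.float64(0.10691341600935977)]
ledge [[ 0.7066 -0.0584]
 [ 0.6069 -0.0939]] [ 0.0356 -0.0947] 0.10582169917537251
turntable [[0.6314 0.0154]]
eye [[0.6546 0.257 ]] tall [[ 0.6552 -0.2548]] guard? [[0.4678 0.156 ]]
at [0.5992 0.0181 0.3006] [-179.99   -0.02    0.08] | turn [-0.    -0.    -0.124] shift cm [-16.28 -35.25  20.06] t 3.9 open 0.0871
```

Request:
play_rows:
  commands:
    - [[0, 0, -0.02, -1.6, -3.6, 0, 8.7], [0, 0, -0.04, -3.2, -7.2, 0, 8.7], [0, 0, -0.06, -4.8, -10.8, 0, 8.7], [0, 0, -0.08, -6.4, -14.4, 1, 8.7], [0, 0, -0.1, -8, -18, 2, 8.7], [0, 0, -0.12, -9.6, -21.6, 3, 8.7], [0, 0, -0.124, -11.2, -25.2, 4, 8.7], [0, 0, -0.124, -12.8, -28.5, 5, 8.7]]

```text
clock: 4.55
tool_pos: [0.4699, 0.3044, 0.2504]
orientation: [-180.0, -0.0, 7.2]
force: [0.2, 0.4, -0.8]
opening: 0.0867
gripper_force: 0.0
```

```bash
python3 - <<'E'
from h import *
plan(.4359,.3704,.10,7.2)
E
```

```text
at [0.4699 0.3044 0.2504] [-1.7996e+02 -4.0000e-02  7.1900e+00] | turn [-0.001 -0.001 -0.   ] shift cm [-2.56 -6.96 15.04] t 4.5 open 0.0867
```

Request:
play_rows:
  commands:
    - [[0, 0, 0, -1.3, -3.5, 2, 8.7], [0, 0, 0, -2.5, -6.5, 4, 8.7], [0, 0, 0, -2.7, -7.1, 8, 8.7], [0, 0, 0, -2.7, -7.1, 12, 8.7], [0, 0, 0, -2.7, -7.1, 15, 8.7], [0, 0, 0, -2.7, -7.1, 17, 8.7], [0, 0, 0, -2.7, -7.1, 17, 8.7]]

```text
clock: 5.13
tool_pos: [0.4332, 0.3671, 0.0759]
orientation: [179.7, 0.3, 7.1]
force: [-0.8, -0.3, -0.5]
opening: 0.0869
gripper_force: 0.0
```

```bash
python3 - <<'E'
from h import *
plan(.4359,.3704,.0535,7.2)
s=snap('wrist','w3.png')
E
```

```text
at [0.4332 0.3671 0.0759] [179.68   0.32   7.12] | turn [ 0.006  0.006 -0.001] shift cm [ 0.32 -0.3   2.23] t 5.1 open 0.0869
```

View pics/w3.png

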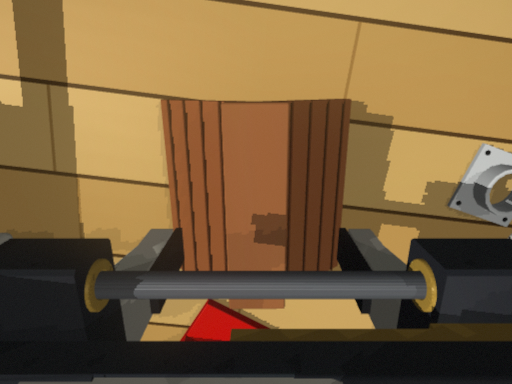

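The ridge is centred between the fingers. I'll descend and close.

Request:
play_rows:
  commands:
    - [[0, 0, 0, 0.3, -0.2, 1.0, 8.7], [0, 0, 0, 0.3, -0.2, 1.7, 8.7], [0, 0, 0, 0.3, -0.2, 2.2, 8.7], [0, 0, 0, 0.3, -0.2, 2.2, 7], [0, 0, 0, 0.3, -0.2, 2.2, 5], [0, 0, 0, 0.3, -0.2, 2.2, 3.5], [0, 0, 0, 0.3, -0.2, 2.2, 3], [0, 0, 0, 0.3, -0.2, 2.2, 3]]

```text
clock: 5.85
tool_pos: [0.4386, 0.3719, 0.0589]
orientation: [-180.0, -0.0, 7.1]
force: [0.4, -1.1, 0.2]
opening: 0.0592
gripper_force: 0.0
```

Request:
play_rows:
  commands:
    - [[0, 0, 0, 0, 0, 0, 3], [0, 0, 0, 0, 0, 0, 3], [0, 0, 0, 0, 0, 0, 3], [0, 0, 0, 0, 0, 0, 3], [0, 0, 0, 0, 0, 0, 3]]

```text
clock: 6.27
tool_pos: [0.4384, 0.3717, 0.0584]
orientation: [180.0, 0.0, 7.1]
force: [-0.2, -0.5, 0.1]
opening: 0.0311
gripper_force: 0.0
```

```bash
python3 - <<'E'
from h import *
plan(.4359,.3704,.0535,7.2); print(ctrl.get_obs()['gripper_force'])
s=snap('wrist','w4.png')
E
```

```text
at [0.4384 0.3717 0.0584] [180.     0.     7.12] | turn [ 0.     0.    -0.001] shift cm [-0.26  0.1   0.49] t 6.3 open 0.0311
0.0
```

View pics/w4.png

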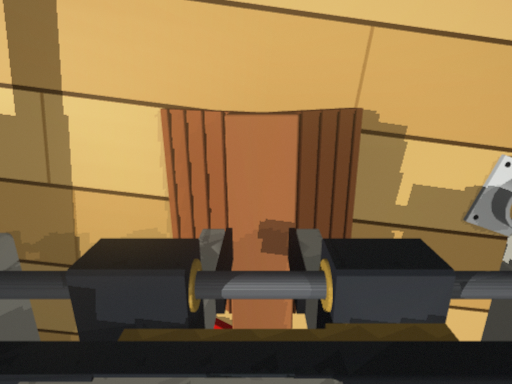

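The fingers closed to 31 mm without force, above the 42 mm board. Reopen, go 6 mm deeper, close again.

Request:
play_rows:
  commands:
    - [[0, 0, 0, 0, 0, 0, 8], [0, 0, 0, 0, 0, 0, 8], [0, 0, 0, 0, 0, 0, 8], [0, 0, 0, 0, 0, 0, 8], [0, 0, 0, -0.2, 0.1, 0.3, 8], [0, 0, 0, -0.2, 0.1, 0.6, 8], [0, 0, 0, -0.2, 0.1, 0.6, 6], [0, 0, 0, -0.2, 0.1, 0.6, 2]]

```text
clock: 6.98
tool_pos: [0.4363, 0.3702, 0.0521]
orientation: [180.0, 0.0, 7.1]
force: [0.5, -0.7, 0.1]
opening: 0.0618
gripper_force: 0.0
```

Request:
play_rows:
  commands:
    - [[0, 0, 0, 0, 0, 0, 2], [0, 0, 0, 0, 0, 0, 2], [0, 0, 0, 0, 0, 0, 2], [0, 0, 0, 0, 0, 0, 2], [0, 0, 0, 0, 0, 0, 2], [0, 0, 0, 0, 0, 0, 2]]

```text
clock: 7.48
tool_pos: [0.4365, 0.3705, 0.0525]
orientation: [-180.0, -0.0, 7.1]
force: [-0.3, 0.5, 0.2]
opening: 0.0237
gripper_force: 0.0
```

```bash
python3 - <<'E'
from h import *
s=snap('wrist'); H=np.array(s['hand_eye']); K=np.array(s['camera_matrix'])
def q(p):
    c=H[:3,:3].T@(np.array(p)-H[:3,3]); v=K@c; return np.round(v[:2]/v[2]).astype(int)
for y in (-.0435,.0435,-.0155,.0155,-.012,.012):
    print(y,[(x,z,q([x,y,z])) for x in(.0095,-.0095) for z in (0,-.01,-.019,-.03)])
print(q([0,0,0]))
o=ctrl.get_obs();print(o['opening'],o['gripper_force'])
c=s['color'][150:384,110:410,::-1];cv2.imwrite('pics/w5.png',cv2.resize(c,None,fx=2.5,fy=2.5,interpolation=cv2.INTER_CUBIC))
E
```

```text
-0.0435 [(0.0095, 0, array([193, 210])), (0.0095, -0.01, array([190, 216])), (0.0095, -0.019, array([187, 222])), (0.0095, -0.03, array([182, 230])), (-0.0095, 0, array([195, 237])), (-0.0095, -0.01, array([192, 244])), (-0.0095, -0.019, array([189, 251])), (-0.0095, -0.03, array([185, 260]))]
0.0435 [(0.0095, 0, array([329, 210])), (0.0095, -0.01, array([332, 216])), (0.0095, -0.019, array([335, 222])), (0.0095, -0.03, array([340, 230])), (-0.0095, 0, array([327, 236])), (-0.0095, -0.01, array([330, 244])), (-0.0095, -0.019, array([333, 251])), (-0.0095, -0.03, array([338, 260]))]
-0.0155 [(0.0095, 0, array([237, 210])), (0.0095, -0.01, array([236, 216])), (0.0095, -0.019, array([235, 222])), (0.0095, -0.03, array([233, 230])), (-0.0095, 0, array([238, 237])), (-0.0095, -0.01, array([236, 244])), (-0.0095, -0.019, array([235, 251])), (-0.0095, -0.03, array([234, 260]))]
0.0155 [(0.0095, 0, array([285, 210])), (0.0095, -0.01, array([286, 216])), (0.0095, -0.019, array([288, 222])), (0.0095, -0.03, array([289, 230])), (-0.0095, 0, array([284, 236])), (-0.0095, -0.01, array([286, 244])), (-0.0095, -0.019, array([287, 251])), (-0.0095, -0.03, array([288, 260]))]
-0.012 [(0.0095, 0, array([242, 210])), (0.0095, -0.01, array([241, 216])), (0.0095, -0.019, array([241, 222])), (0.0095, -0.03, array([239, 230])), (-0.0095, 0, array([243, 236])), (-0.0095, -0.01, array([242, 244])), (-0.0095, -0.019, array([241, 251])), (-0.0095, -0.03, array([240, 260]))]
0.012 [(0.0095, 0, array([280, 210])), (0.0095, -0.01, array([281, 216])), (0.0095, -0.019, array([282, 222])), (0.0095, -0.03, array([283, 230])), (-0.0095, 0, array([279, 236])), (-0.0095, -0.01, array([280, 244])), (-0.0095, -0.019, array([281, 251])), (-0.0095, -0.03, array([282, 260]))]
[261 223]
0.021760598268105273 0.0
```

View pics/w5.png

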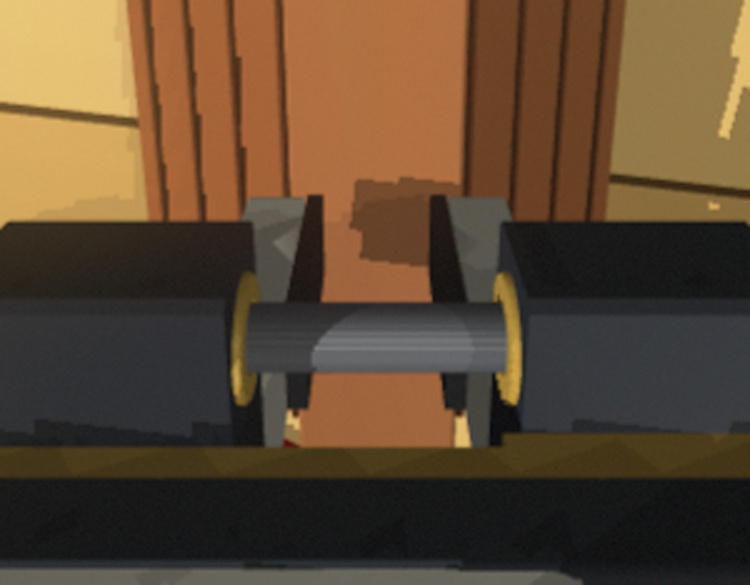

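No contact, and the image shows the finger tips at row 229, which matches roughly 29 mm behind the stated TCP. The tips are provably above the board (over 15 mm offset), so I can lower a further 15 mm safely and close again.

Request:
play_rows:
  commands:
    - [[0, 0, 0, 0, 0, 0, 8], [0, 0, 0, 0, 0, 0, 8], [0, 0, 0, 0, 0, 0, 8], [0, 0, 0, 0, 0, 0, 8], [0, 0, 0, 0, 0, 0.5, 8], [0, 0, 0, 0, 0, 1, 8], [0, 0, 0, 0, 0, 1.5, 8], [0, 0, 0, 0, 0, 1.5, 5]]

```text
clock: 8.2
tool_pos: [0.4359, 0.3697, 0.036]
orientation: [179.9, 0.1, 7.1]
force: [0.3, -0.9, 0.2]
opening: 0.0637
gripper_force: 0.0
```

Request:
play_rows:
  commands:
    - [[0, 0, 0, 0, 0, 0, 2], [0, 0, 0, 0, 0, 0, 2], [0, 0, 0, 0, 0, 0, 2], [0, 0, 0, 0, 0, 0, 2], [0, 0, 0, 0, 0, 0, 2], [0, 0, 0, 0, 0, 0, 2], [0, 0, 0, 0, 0, 0, 2]]

```text
clock: 8.78
tool_pos: [0.4366, 0.3706, 0.0376]
orientation: [-180.0, -0.0, 7.1]
force: [0.2, 0.3, 0.5]
opening: 0.04
gripper_force: 30.0
```

The fingers now grip the board (30 N), so the tips really are about 29 mm behind the reported TCP and overlap it only slightly. I'll reopen and go 11 mm deeper.

Request:
play_rows:
  commands:
    - [[0, 0, 0, 0, 0, 0, 6.5], [0, 0, 0, 0, 0, 0, 6.5], [0, 0, 0, 0, 0, 0, 6.5], [0, 0, 0, 0, 0, 0.3, 6.5], [0, 0, 0, 0, 0, 0.6, 6.5], [0, 0, 0, 0, 0, 0.9, 6.5], [0, 0, 0, 0, 0, 1.1, 6.5], [0, 0, 0, 0, 0, 1.1, 5]]

```text
clock: 9.45
tool_pos: [0.4362, 0.3701, 0.0257]
orientation: [179.9, 0.0, 7.1]
force: [-0.4, -0.4, 0.0]
opening: 0.0619
gripper_force: 0.0
```

Request:
play_rows:
  commands:
    - [[0, 0, 0, 0, 0, 0, 2], [0, 0, 0, 0, 0, 0, 2], [0, 0, 0, 0, 0, 0, 2], [0, 0, 0, 0, 0, 0, 2], [0, 0, 0, 0, 0, 0, 2], [0, 0, 0, 0, 0, 0, 2]]

```text
clock: 9.95
tool_pos: [0.4366, 0.3706, 0.0266]
orientation: [-180.0, -0.0, 7.1]
force: [1.2, 0.2, 0.3]
opening: 0.0417
gripper_force: 30.0
```

Request:
play_rows:
  commands:
    - [[0, 0, 0, 0, 0, -0.3, 2], [0, 0, 0, 0, 0, -0.8, 2], [0, 0, 0, 0, 0, -1.5, 2], [0, 0, 0, 0, 0, -2.5, 2], [0, 0, 0, 0, 0, -3.5, 2], [0, 0, 0, 0, 0, -4, 2], [0, 0, 0, 0, 0, -4, 2], [0, 0, 0, 0, 0, -4, 2]]

```text
clock: 10.62
tool_pos: [0.4366, 0.3708, 0.0671]
orientation: [-179.9, -0.0, 7.1]
force: [0.2, 0.0, -4.2]
opening: 0.0417
gripper_force: 30.0
```

```bash
python3 - <<'E'
from h import *
o=ctrl.get_obs();print(o['force'],o['moment'],o['gripper_force'])
plan(.6215,.0183,.22,-70)
s=snap('wrist','w6.png')
E
```

```text
[ 0.1859072   0.03784621 -4.19461832] [-0.08668729 -0.00545236 -0.01005459] 29.99624490737915
at [0.4366 0.3708 0.0671] [-1.7993e+02 -4.0000e-02  7.1100e+00] | turn [-1.000e-03  0.000e+00  1.346e+00] shift cm [ 14.    37.25 -15.33] t 10.6 open 0.0417
```

View pics/w6.png

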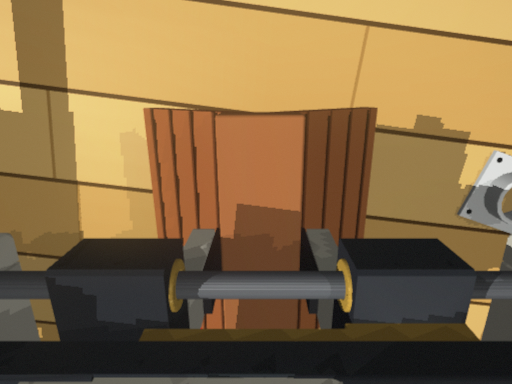

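The roof is held level (4.2 N). The underside sits 26.6 mm below the reported TCP height. Carry it over the house, raising it first.

Request:
play_rows:
  commands:
    - [[0, 0, 0.05, 0, 0, -2, 2], [0, 0, 0.15, 0, 0, -5, 2], [0, 0, 0.25, 0, 0, -8, 2], [0, 0, 0.36, 1, 2, -11, 2], [0, 0, 0.47, 2, 4.5, -13.5, 2], [0, 0, 0.58, 3, 7.5, -15, 2], [0, 0, 0.69, 4, 10.5, -15.3, 2], [0, 0, 0.8, 5.2, 13.5, -15.3, 2]]

```text
clock: 11.33
tool_pos: [0.5053, 0.2422, 0.2208]
orientation: [-179.9, -0.0, -39.0]
force: [1.0, 0.0, -4.8]
opening: 0.0416
gripper_force: 30.0
```

```bash
python3 - <<'E'
from h import *
plan(.6215,.0183,.22,-70)
E
```

```text
at [0.5053 0.2422 0.2208] [-1.7987e+02 -1.0000e-02 -3.8990e+01] | turn [-0.002  0.001  0.541] shift cm [23.12 10.09  0.06] t 11.3 open 0.0416
```

Request:
play_rows:
  commands:
    - [[0, 0, 0.09, 3, 1.3, 0, 2], [0, 0, 0.19, 6.5, 2.8, 0, 2], [0, 0, 0.29, 10, 4.4, 0, 2], [0, 0, 0.39, 13.5, 6, 0, 2], [0, 0, 0.48, 17, 7.5, 0, 2], [0, 0, 0.541, 20, 8.8, 0, 2], [0, 0, 0.541, 22, 9.7, 0, 2], [0, 0, 0.541, 23, 10.1, 0, 2]]

```text
clock: 12.0
tool_pos: [0.6215, 0.0174, 0.2181]
orientation: [179.9, -0.0, -69.9]
force: [0.5, -0.7, -4.4]
opening: 0.0419
gripper_force: 30.0
```

Request:
play_rows:
  commands:
    - [[0, 0, 0, 0, 0, 0, 2], [0, 0, 0, 0, 0, 0, 2], [0, 0, 0, 0, 0, 0, 2]]

```text
clock: 12.25
tool_pos: [0.6206, 0.0209, 0.2189]
orientation: [180.0, 0.0, -69.7]
force: [-0.9, -0.0, -4.6]
opening: 0.0415
gripper_force: 30.0
```

```bash
python3 - <<'E'
from h import *
plan(.6215,.0183,.137,-70)
s=snap('wrist','w7.png')
g=s['color']
E
```

```text
at [0.6206 0.0209 0.2189] [ 1.7995e+02  2.0000e-02 -6.9690e+01] | turn [0.001 0.    0.005] shift cm [ 0.28 -0.    8.19] t 12.2 open 0.0415
```

View pics/w7.png

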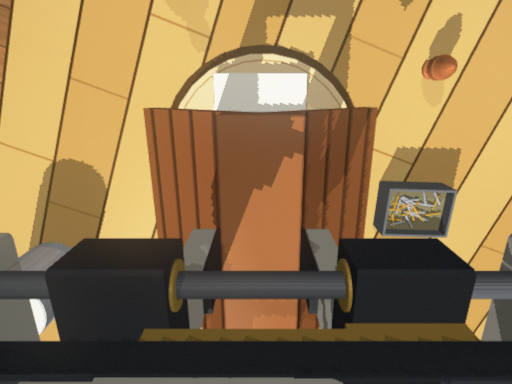

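The ledge is centred under the ridge line (columns 217–307 against an axis at 261) and square to it. Lower it.

Request:
play_rows:
  commands:
    - [[0, 0, 0.005, 0.3, 0, 1, 2], [0, 0, 0.005, 0.3, 0, 2.5, 2], [0, 0, 0.005, 0.3, 0, 4, 2], [0, 0, 0.005, 0.3, 0, 5.5, 2], [0, 0, 0.005, 0.3, 0, 6.7, 2], [0, 0, 0.005, 0.3, 0, 7.5, 2], [0, 0, 0.005, 0.3, 0, 7.9, 2], [0, 0, 0.005, 0.3, 0, 8.1, 2]]

```text
clock: 12.97
tool_pos: [0.6219, 0.0178, 0.1378]
orientation: [180.0, -0.0, -70.0]
force: [0.1, 0.2, -4.2]
opening: 0.0414
gripper_force: 30.0
```

Request:
play_rows:
  commands:
    - [[0, 0, 0, 0, 0, 0.05, 2], [0, 0, 0, 0, 0, 0.1, 2], [0, 0, 0, 0, 0, 0.15, 2], [0, 0, 0, 0, 0, 0.2, 2], [0, 0, 0, 0, 0, 0.25, 2], [0, 0, 0, 0, 0, 0.3, 2], [0, 0, 0, 0, 0, 0.35, 2], [0, 0, 0, 0, 0, 0.4, 2]]

```text
clock: 13.63
tool_pos: [0.6222, 0.0175, 0.1345]
orientation: [-180.0, -0.0, -70.0]
force: [0.2, 0.4, -3.8]
opening: 0.0416
gripper_force: 30.0
```

Request:
play_rows:
  commands:
    - [[0, 0, 0, 0, 0, 0.05, 2], [0, 0, 0, 0, 0, 0.1, 2], [0, 0, 0, 0, 0, 0.15, 2], [0, 0, 0, 0, 0, 0.2, 2], [0, 0, 0, 0, 0, 0.25, 2], [0, 0, 0, 0, 0, 0.3, 2], [0, 0, 0, 0, 0, 0.3, 2], [0, 0, 0, 0, 0, 0.3, 2]]

```text
clock: 14.3
tool_pos: [0.6222, 0.0175, 0.1316]
orientation: [-180.0, -0.0, -70.0]
force: [-0.5, -0.4, -2.9]
opening: 0.0416
gripper_force: 30.0
```

Request:
play_rows:
  commands:
    - [[0, 0, 0, 0, 0, 0.03, 2], [0, 0, 0, 0, 0, 0.06, 2], [0, 0, 0, 0, 0, 0.08, 2], [0, 0, 0, 0, 0, 0.08, 2]]

```text
clock: 14.63
tool_pos: [0.6222, 0.0175, 0.1316]
orientation: [-180.0, -0.0, -70.0]
force: [-4.2, 0.5, 5.4]
opening: 0.0415
gripper_force: 30.0
```

Request:
play_rows:
  commands:
    - [[0, 0, 0, 0, 0, 0, 4.5], [0, 0, 0, 0, 0, 0, 5.5], [0, 0, 0, 0, 0, 0, 6.5], [0, 0, 0, 0, 0, 0, 6.5], [0, 0, 0, 0, 0, 0, 6.5], [0, 0, 0, 0, 0, -0.5, 6.5], [0, 0, 0, 0, 0, -2, 6.5], [0, 0, 0, 0, 0, -4, 7]]

```text
clock: 15.3
tool_pos: [0.6212, 0.0173, 0.1698]
orientation: [179.8, 0.0, -70.0]
force: [0.5, -0.6, 0.5]
opening: 0.0677
gripper_force: 0.0
```

Request:
play_rows:
  commands:
    - [[0, 0, -0.05, -1, 0, -3, 8.7], [0, 0, -0.1, -2, 0, -7, 8.7], [0, 0, -0.2, -4, 0, -11, 8.7], [0, 0, -0.3, -6, 0, -12, 8.7], [0, 0, -0.4, -6, 0, -12, 8.7], [0, 0, -0.4, -6, 0, -12, 8.7], [0, 0, -0.4, -6, 0, -12, 8.7]]

```text
clock: 15.88
tool_pos: [0.6014, 0.074, 0.2907]
orientation: [180.0, 0.0, -47.2]
force: [0.7, -0.5, -1.0]
opening: 0.0866
gripper_force: 0.0
```

```bash
python3 - <<'E'
from h import *
import pickle
plan(.65,.19,.2,0)
s=snap('wrist','w8.png');pickle.dump(s,open('w8.pkl','wb'))
for k in ['roof','house','short_finial','tall_finial']: print(k,[(np.round(d['bbox']).astype(int).tolist(),round(d['conf'],2)) for d in ctrl.find_in(s,k)][:3])
print(px(s,[.6222,.0175,.173]),px(s,[.6222+.342*.1,.0175-.094,.02]))
E
```

```text
at [0.6014 0.074  0.2907] [ 1.800e+02  1.000e-02 -4.723e+01] | turn [-0.     0.    -0.824] shift cm [ -5.21 -11.45   9.07] t 15.9 open 0.0866
roof [([197, 20, 169, 176], 0.85), ([341, 175, 75, 64], 0.16)]
house [([264, 22, 79, 40], 0.61)]
short_finial [([431, 91, 22, 16], 0.84)]
tall_finial []
[284.71352032 119.40873447] [306.59777949  38.91183908]
```

View pics/w8.png

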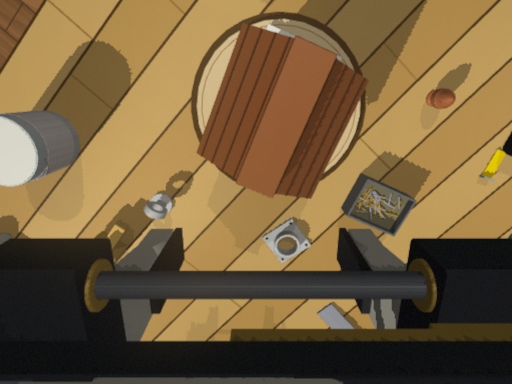

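The roof sits on the house, ledge visible at the front. For the eye's ring direction I'll go closer, and combine views into montages to save pictures.

```bash
cat >> h.py <<'E'
from scipy.optimize import least_squares
TALL=[(0,.016),(.030,.021),(.042,.021),(.076,.002)]; SHORT=[(0,.012),(.016,.014),(.027,.014),(.046,.002)]
def fitround(s,bb,prof,x0):
    a=np.linspace(0,2*np.pi,40)
    def f(p):
        q=np.array([px(s,[p[0]+r*np.cos(t),p[1]+r*np.sin(t),z]) for z,r in prof for t in a])
        lo,hi=q.min(0),q.max(0); return np.r_[lo-bb[:2],hi-np.add(bb[:2],bb[2:])]
    r=least_squares(f,x0,x_scale=.01); return r.x,r.fun
E
python3 - <<'E'
from h import *
import pickle
np.set_printoptions(precision=4,suppress=True)
s=pickle.load(open('w8.pkl','rb'))
r=np.array([w(s,u,v,.173)[:2] for u,v in [(297,38),(333,52),(282,196),(243,184)]]);print(r,r.mean(0))
print(fitround(s,[431,91,22,16],SHORT,[.46,-.15]))
s2=pickle.load(open('w2.pkl','rb'))
print(fitround(s2,[428,94,49,30],TALL,[.655,-.25]))
plan(.60,.25,.16,0)
E
```

```text
[[ 0.6635 -0.0408]
 [ 0.6317 -0.0547]
 [ 0.5703  0.0751]
 [ 0.6085  0.0928]] [0.6185 0.0181]
(array([ 0.4595, -0.1532]), array([-3.5573, -2.3659,  3.3476,  2.5523]))
(array([ 0.6567, -0.2558]), array([ 2.1331, -0.6447, -1.8011,  0.5806]))
at [0.6015 0.0733 0.2899] [179.92   0.02 -47.21] | turn [ 0.001  0.001 -0.824] shift cm [-13.07 -11.91  12.97] t 16.1 open 0.0871
```

Request:
play_rows:
  commands:
    - [[0, 0, -0.11, -2.5, -2.4, 0, 8.7], [0, 0, -0.22, -5, -4.7, 0, 8.7], [0, 0, -0.33, -7.5, -7, 2, 8.7], [0, 0, -0.44, -10, -9.3, 5, 8.7], [0, 0, -0.55, -12.5, -11.5, 8, 8.7], [0, 0, -0.66, -13.1, -11.9, 11, 8.7], [0, 0, -0.77, -13.1, -11.9, 13, 8.7], [0, 0, -0.824, -13.1, -11.9, 13, 8.7]]

```text
clock: 16.8
tool_pos: [0.5964, 0.2501, 0.1539]
orientation: [179.7, 0.5, 0.4]
force: [-0.1, -0.7, -1.4]
opening: 0.0872
gripper_force: 0.0
```

Request:
play_rows:
  commands:
    - [[0, 0, 0, 0, 0, 0, 8.7], [0, 0, 0, 0, 0, 0, 8.7], [0, 0, 0, 0, 0, 0, 8.7]]

```text
clock: 17.05
tool_pos: [0.6003, 0.2508, 0.1614]
orientation: [-180.0, -0.1, -0.0]
force: [-0.9, 0.4, -0.7]
opening: 0.0871
gripper_force: 0.0
```

```bash
python3 - <<'E'
from h import *
import pickle
s=snap('wrist','w9.png');pickle.dump(s,open('w9.pkl','wb'))
plan(.65,.25,.16,0)
for k in ['hanging_eye','guard_plate']: print(k,[(np.round(d['bbox']).astype(int).tolist(),round(d['conf'],2)) for d in ctrl.find_in(s,k)][:3])
u,v=px(s,[.655,.254,.02]).astype(int);print(u,v)
c=s['color'][max(v-40,0):v+40,u-50:u+50,::-1];print('crop origin',u-50,max(v-40,0))
cv2.imwrite('pics/c9.png',cv2.resize(c,None,fx=7,fy=7,interpolation=cv2.INTER_CUBIC))
E
```

```text
at [0.6003 0.2508 0.1617] [-1.7995e+02 -8.0000e-02 -2.0000e-02] | turn [-0.001 -0.001 -0.   ] shift cm [4.97 0.08 0.17] t 17.1 open 0.0872
hanging_eye [([246, 98, 32, 39], 0.68)]
guard_plate [([308, 249, 29, 22], 0.79)]
257 118
crop origin 207 78
```

View pics/c9.png

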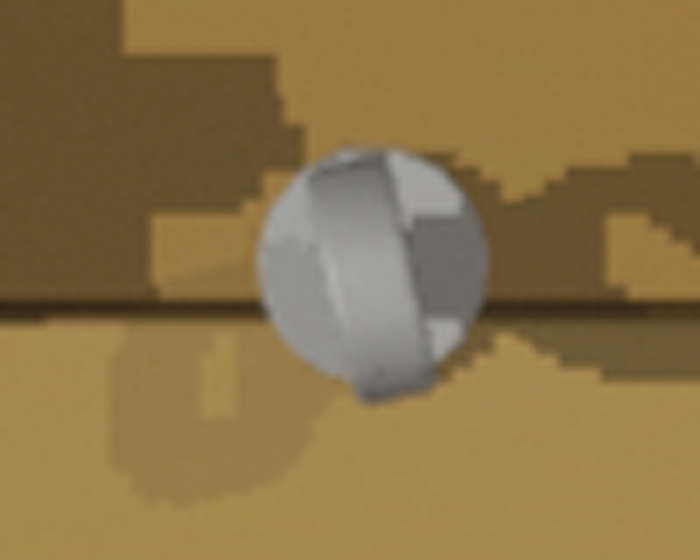

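The ring runs from (350,165) to (397,390) in the crop, and the flange centre is at (372,264).

```bash
python3 - <<'E'
from h import *
import pickle
np.set_printoptions(precision=4,suppress=True)
s=pickle.load(open('w9.pkl','rb'))
f=lambda u,v,z:w(s,207+u/7,78+v/7,z)[:2]
c=f(372,264,.005);print('eye',c)
a,b=f(350,168,.032),f(397,385,.032);d=a-b;print(a,b,(a+b)/2,np.linalg.norm(d),np.degrees(np.arctan2(d[1],d[0])))
for p,q in [((308,180),(360,395)),((382,160),(433,375))]:
    a,b=f(*p,.032),f(*q,.032);d=a-b;print(np.degrees(np.arctan2(d[1],d[0])))
plan(*c,.06,12)
E
```

```text
eye [0.6571 0.2513]
[0.6722 0.2543] [0.6421 0.2477] [0.6571 0.251 ] 0.030850288462290276 12.439252725951528
13.527915479591321
13.85581412836234
at [0.6001 0.2507 0.1616] [-179.94   -0.08    0.03] | turn [-0.001 -0.001 -0.209] shift cm [ 5.69 -0.04 10.17] t 17.2 open 0.0869
```

Request:
play_rows:
  commands:
    - [[0, 0, -0.05, 1.5, 0, 1, 8.7], [0, 0, -0.1, 3, 0, 3, 8.7], [0, 0, -0.15, 4.5, 0, 5, 8.7], [0, 0, -0.2, 5.7, 0, 7, 8.7], [0, 0, -0.23, 5.7, 0, 9, 7], [0, 0, -0.23, 5.7, 0, 11, 6], [0, 0, -0.23, 5.7, 0, 12, 5], [0, 0, -0.23, 5.7, 0, 12, 5]]

```text
clock: 17.87
tool_pos: [0.6552, 0.2499, 0.0382]
orientation: [179.9, 0.2, 13.2]
force: [-0.5, 0.3, 0.1]
opening: 0.0657
gripper_force: 0.0
```

Request:
play_rows:
  commands:
    - [[0, 0, 0, 0, 0, 1, 5], [0, 0, 0, 0, 0, 2, 5], [0, 0, 0, 0, 0, 3, 5], [0, 0, 0, 0, 0, 3.6, 5], [0, 0, 0, 0, 0, 3.8, 5], [0, 0, 0, 0, 0, 3.8, 5]]

```text
clock: 18.37
tool_pos: [0.6562, 0.2508, 0.002]
orientation: [180.0, 0.1, 13.3]
force: [-1.4, 0.2, -0.2]
opening: 0.0501
gripper_force: 0.0
```

```bash
python3 - <<'E'
from h import *
plan(.6571,.2511,.0025,13.2)
s=snap('wrist')
for k in ['hanging_eye']: print(k,[(np.round(d['bbox']).astype(int).tolist(),round(d['conf'],2)) for d in ctrl.find_in(s,k)][:3])
print(px(s,[.6571,.2511,.049]))
E
```

```text
at [0.6562 0.2508 0.002 ] [1.7998e+02 6.0000e-02 1.3300e+01] | turn [0.    0.001 0.002] shift cm [ 0.09 -0.01 -0.05] t 18.4 open 0.0501
hanging_eye [([234, 193, 53, 78], 0.84)]
[260.93773148 259.52448684]
```

Right on it. Close and lift.

Request:
play_rows:
  commands:
    - [[0, 0, 0, 0.1, 0, 0, 3], [0, 0, 0, 0.1, 0, 0, 0.5], [0, 0, 0, 0.1, 0, 0, 0.5], [0, 0, 0, 0.1, 0, 0, 0.5], [0, 0, 0, 0.1, 0, 0, 0.5], [0, 0, 0, 0.1, 0, 0, 0.5], [0, 0, 0, 0.1, 0, 0, 0.5], [0, 0, 0, 0.1, 0, 0, 0.5]]

```text
clock: 19.13
tool_pos: [0.6576, 0.2512, 0.0027]
orientation: [-180.0, -0.0, 13.3]
force: [0.2, -0.1, 1.2]
opening: 0.0116
gripper_force: 30.0
```

Request:
play_rows:
  commands:
    - [[0, 0, 0, 0, 0, -1, 0.5], [0, 0, 0, 0, 0, -4, 0.5], [0, 0, 0, 0, 0, -8, 0.5], [0, 0, 0.08, 0, 0, -12, 0.5], [0, 0, 0.18, 0, 0, -16, 0.5], [0, 0, 0.28, 0, 0, -20, 0.5], [0, 0, 0.38, 0, 0, -21, 0.5], [0, 0, 0.48, 0, 0, -21, 0.5]]

```text
clock: 19.8
tool_pos: [0.6596, 0.2521, 0.2194]
orientation: [-179.6, -0.4, -14.5]
force: [-0.2, -0.2, -1.9]
opening: 0.0118
gripper_force: 30.0
```

```bash
python3 - <<'E'
from h import *
o=ctrl.get_obs();print(o['opening'],o['gripper_force'],o['force'])
plan(.6217,.0175,.22,-70)
E
```

```text
0.011790820050507394 29.995759401606392 [-0.18829132 -0.2489387  -1.8698956 ]
at [0.6596 0.2521 0.2194] [-179.65   -0.38  -14.46] | turn [-0.009 -0.003  0.969] shift cm [ 2.19 23.66 -0.2 ] t 19.8 open 0.0118
```

Request:
play_rows:
  commands:
    - [[0, 0, 0.12, 0.3, 3, 0, 0.5], [0, 0, 0.24, 0.6, 6, 0, 0.5], [0, 0, 0.36, 0.9, 9, 0, 0.5], [0, 0, 0.48, 1.2, 12, 0, 0.5], [0, 0, 0.6, 1.5, 15, 0, 0.5], [0, 0, 0.72, 1.8, 18, 0, 0.5], [0, 0, 0.84, 2.0, 21, 0, 0.5], [0, 0, 0.96, 2.2, 23, 0, 0.5]]

```text
clock: 20.47
tool_pos: [0.6215, 0.0205, 0.2136]
orientation: [-180.0, -0.0, -69.6]
force: [0.7, 0.3, -1.2]
opening: 0.0113
gripper_force: 30.0
```

Request:
play_rows:
  commands:
    - [[0, 0, 0, 0, 0, 0, 0.5], [0, 0, 0, 0, 0, 0, 0.5], [0, 0, 0, 0, 0, 0, 0.5]]

```text
clock: 20.72
tool_pos: [0.6225, 0.0229, 0.2132]
orientation: [-180.0, 0.0, -69.1]
force: [-1.2, 0.2, -0.7]
opening: 0.0116
gripper_force: 30.0
```

```bash
python3 - <<'E'
from h import *
plan(.6217,.0175,.181,-70)
E
```

```text
at [0.6225 0.0229 0.2132] [-179.96    0.    -69.14] | turn [-0.001  0.     0.015] shift cm [0.47 0.27 3.22] t 20.7 open 0.0116
```

Request:
play_rows:
  commands:
    - [[0, 0, 0.015, 0.45, 0.25, 1, 0.5], [0, 0, 0.015, 0.45, 0.25, 2, 0.5], [0, 0, 0.015, 0.45, 0.25, 2.8, 0.5], [0, 0, 0.015, 0.45, 0.25, 3.2, 0.5], [0, 0, 0.015, 0.45, 0.25, 3.3, 0.5], [0, 0, 0.015, 0.45, 0.25, 3.4, 0.5], [0, 0, 0.015, 0.45, 0.25, 3.45, 0.5], [0, 0, 0.015, 0.45, 0.25, 3.5, 0.5]]

```text
clock: 21.38
tool_pos: [0.622, 0.0179, 0.1779]
orientation: [-180.0, -0.0, -70.0]
force: [0.1, 0.0, -1.2]
opening: 0.0115
gripper_force: 30.0
```

Request:
play_rows:
  commands:
    - [[0, 0, 0, 0, 0, 0.05, 0.5], [0, 0, 0, 0, 0, 0.1, 0.5], [0, 0, 0, 0, 0, 0.14, 0.5], [0, 0, 0, 0, 0, 0.18, 0.5], [0, 0, 0, 0, 0, 0.2, 0.5], [0, 0, 0, 0, 0, 0.2, 0.5]]

```text
clock: 21.88
tool_pos: [0.6218, 0.0177, 0.1757]
orientation: [-180.0, -0.0, -70.1]
force: [-0.2, -0.3, -0.7]
opening: 0.0118
gripper_force: 30.0
```

Request:
play_rows:
  commands:
    - [[0, 0, 0, 0, 0, 0.03, 0.5], [0, 0, 0, 0, 0, 0.05, 0.5], [0, 0, 0, 0, 0, 0.05, 2], [0, 0, 0, 0, 0, 0.05, 4], [0, 0, 0, 0, 0, 0.05, 4], [0, 0, 0, 0, 0, -1, 5], [0, 0, 0, 0, 0, -4, 6], [0, 0, 0, 0, 0, -7, 7]]

```text
clock: 22.55
tool_pos: [0.6209, 0.0174, 0.246]
orientation: [179.8, 0.0, -70.1]
force: [1.7, 0.8, 0.7]
opening: 0.0459
gripper_force: 0.0
```

Request:
play_rows:
  commands:
    - [[0, 0, -0.12, 0, 0, -4, 8.7], [0, 0, -0.24, 0, 1, -5, 8.7], [0, 0, -0.36, 0, 2, -5, 8.7], [0, 0, -0.48, 1, 3, -5, 8.7], [0, 0, -0.6, 3, 4, -5, 8.7], [0, 0, -0.72, 6, 5, -5, 8.7], [0, 0, -0.84, 9, 6, -5, 8.7], [0, 0, -0.96, 12, 8, -5, 8.7]]

```text
clock: 23.22
tool_pos: [0.5881, -0.1232, 0.2962]
orientation: [180.0, -0.0, -14.6]
force: [0.2, -0.8, -0.2]
opening: 0.0868
gripper_force: 0.0
```

```bash
python3 - <<'E'
from h import *
plan(.53,-.25,.28,0)
E
```

```text
at [ 0.5881 -0.1232  0.2962] [ 1.800e+02 -4.000e-02 -1.464e+01] | turn [ 0.    -0.001 -0.256] shift cm [-2.42 13.74  1.62] t 23.2 open 0.0868
```

Request:
play_rows:
  commands:
    - [[0, 0, -0.1, -0.6, 3, 0, 8.7], [0, 0, -0.2, -1.2, 6, 1, 8.7], [0, 0, -0.256, -1.8, 9, 1.6, 8.7], [0, 0, -0.256, -2.4, 12, 1.6, 8.7], [0, 0, -0.256, -2.4, 13.7, 1.6, 8.7], [0, 0, -0.256, -2.4, 13.7, 1.6, 8.7], [0, 0, -0.256, -2.4, 13.7, 1.6, 8.7], [0, 0, -0.256, -2.4, 13.7, 1.6, 8.7]]

```text
clock: 23.88
tool_pos: [0.5289, -0.2483, 0.2802]
orientation: [180.0, -0.0, -0.4]
force: [0.1, 0.2, -0.5]
opening: 0.087
gripper_force: 0.0
```

```bash
python3 - <<'E'
from h import *
import pickle
np.set_printoptions(precision=4,suppress=True)
s=snap('wrist','w10.png');pickle.dump(s,open('w10.pkl','wb'))
D={}
for k in ['tall_finial','short_finial','front_panel']:
    D[k]=ctrl.find_in(s,k); print(k,[(np.round(d['bbox'],1).tolist(),round(d['conf'],2)) for d in D[k]][:3])
for k,p,x in (('tall_finial',TALL,[.656,-.255]),('short_finial',SHORT,[.46,-.153])):
    if D[k]: print(k,fitround(s,D[k][0]['bbox'],p,x))
# panel: white segmentation
g=s['color'].astype(int); m=((g.min(2)>150)&(g.max(2)-g.min(2)<40)).astype(np.uint8); m[228:]=0
n,l,st,ce=cv2.connectedComponentsWithStats(m); print([(st[i].tolist()) for i in range(1,n) if st[i][4]>150])
cs=cv2.resize(s['color'][20:260,100:500,::-1],None,fx=2,fy=2,interpolation=cv2.INTER_CUBIC);cv2.imwrite('pics/c10.png',cs)
E
```

```text
tall_finial [([246.4, 35.3, 36.0, 35.5], 0.86)]
short_finial [([188.6, 182.0, 17.3, 22.9], 0.83)]
front_panel [([300.4, 171.4, 79.4, 59.5], 0.79)]
tall_finial (array([ 0.6563, -0.2542]), array([ 1.3387, -0.6104, -1.3385,  0.6279]))
short_finial (array([ 0.4629, -0.1524]), array([-1.4857,  0.6749,  1.5701, -0.633 ]))
[[80, 14, 35, 14, 288], [302, 173, 77, 55, 3177]]
```

View pics/c10.png

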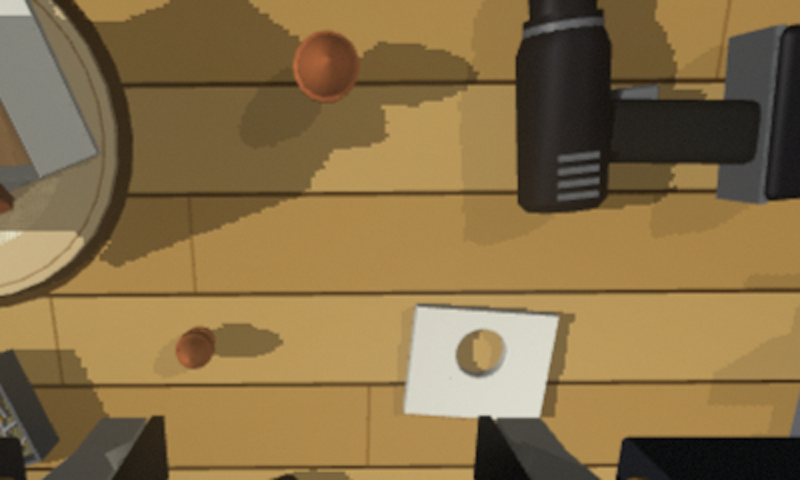

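The panel corners in the crop are (416,305), (559,315), (404,414) and (541,417), with the hole at (481,352). Finial positions come from the fits.

```bash
python3 - <<'E'
from h import *
import pickle
np.set_printoptions(precision=4,suppress=True)
s=pickle.load(open('w10.pkl','rb'))
f=lambda u,v,z=.012:w(s,100+u/2,20+v/2,z)[:2]
h=f(481,352);c=np.array([f(416,305),f(559,315),f(541,417),f(404,414)])
print('hole',h);
for i in range(4):
    d=c[(i+1)%4]-c[i];print(np.linalg.norm(d),np.degrees(np.arctan2(d[1],d[0])))
# subpixel hole: dark/brown region inside the panel
g=s['color'].astype(int); m=((g.max(2)-g.min(2)>=40)|(g.min(2)<=150)).astype(np.uint8)
sub=m[178:215,322:360]; n,l,st,ce=cv2.connectedComponentsWithStats(sub)
for i in range(1,n): print(st[i],f(0,0) is None,w(s,322+st[i][0]+st[i][2]/2-.5,178+st[i][1]+st[i][3]/2-.5,.012)[:2])
d=c-h; print('corner rel',d,c.mean(0))
plan(.4629,-.1527,.08,0)
E
```

```text
hole [ 0.4553 -0.3714]
0.10905331862306741 -94.54947086095169
0.08460366412801064 176.44702175491722
0.10960816499780568 88.19054783839098
0.08983663204543547 -3.8850036590399153
[  6   7  24  24 464] False [ 0.4544 -0.3699]
corner rel [[ 0.0378  0.0517]
 [ 0.0292 -0.057 ]
 [-0.0553 -0.0518]
 [-0.0518  0.0577]] [ 0.4452 -0.3713]
at [ 0.5291 -0.2477  0.2798] [-180.     -0.01   -0.32] | turn [-0.    -0.    -0.006] shift cm [-6.67 -9.46 19.98] t 24.1 open 0.0869
```

Request:
play_rows:
  commands:
    - [[0, 0, 0, -2, -3, 2, 8.7], [0, 0, 0, -4, -6, 4, 8.7], [0, 0, 0, -6.6, -9.4, 6, 8.7], [0, 0, 0, -6.7, -9.5, 10, 8.7], [0, 0, 0, -6.7, -9.5, 14, 8], [0, 0, 0, -6.7, -9.5, 18, 7], [0, 0, 0, -6.7, -9.5, 21, 6], [0, 0, 0, -6.7, -9.5, 22, 6]]

```text
clock: 24.75
tool_pos: [0.4594, -0.1521, 0.0555]
orientation: [-180.0, 0.3, -0.4]
force: [-0.9, -1.4, -0.5]
opening: 0.0658
gripper_force: 0.0
```

Request:
play_rows:
  commands:
    - [[0, 0, 0, 0, 0, 0, 6], [0, 0, 0, 0, 0, 0, 6], [0, 0, 0, 0, 0, 0, 6]]

```text
clock: 25.0
tool_pos: [0.4636, -0.1527, 0.0608]
orientation: [180.0, -0.1, -0.3]
force: [-0.4, 0.5, 0.3]
opening: 0.0602
gripper_force: 0.0
```

```bash
python3 - <<'E'
from h import *
np.set_printoptions(precision=4,suppress=True)
s=snap('wrist','w11.png')
r=ctrl.find_in(s,'short_finial');print([(np.round(d['bbox'],1).tolist(),round(d['conf'],2)) for d in r][:3])
if r: print(fitround(s,r[0]['bbox'],SHORT,[.4626,-.153]))
plan(.4627,-.1526,-.0175,0)
H=np.array(s['hand_eye']);K=np.array(s['camera_matrix'])
for z in(-.05,-.06,-.07,-.08,-.09):
    c=H[:3,:3].T@(np.array([0,0,z])-H[:3,3]); v=K@c; print(z,(v[:2]/v[2])[1],311*.01/v[2])
E
```

```text
[([243.0, 180.4, 32.9, 43.7], 0.81)]
(array([ 0.4625, -0.1517]), array([-2.0203,  0.859 ,  2.0201, -0.7548]))
at [ 0.4636 -0.1528  0.0611] [-180.     -0.16   -0.37] | turn [-0.    -0.003 -0.006] shift cm [-0.11 -0.02  7.86] t 25.1 open 0.0598
-0.05 263.93202970361176 20.051940778115284
-0.06 275.28606655244806 21.365093811795095
-0.07 288.23141102864025 22.86228979567851
-0.08 303.1278142356171 24.585135803894897
-0.09 320.45230486626997 26.588802669828233
```

Request:
play_rows:
  commands:
    - [[0, 0, 0, -0.1, 0, 1.5, 6], [0, 0, 0, -0.1, 0, 3, 6], [0, 0, 0, -0.1, 0, 4.5, 6], [0, 0, 0, -0.1, 0, 5.7, 6], [0, 0, 0, -0.1, 0, 6.6, 6], [0, 0, 0, -0.1, 0, 7, 6], [0, 0, 0, -0.1, 0, 7, 6], [0, 0, 0, -0.1, 0, 7, 6]]

```text
clock: 25.77
tool_pos: [0.4618, -0.153, -0.0098]
orientation: [180.0, -0.0, -0.4]
force: [-0.1, 0.2, 0.0]
opening: 0.0602
gripper_force: 0.0
```

Request:
play_rows:
  commands:
    - [[0, 0, 0, 0, 0, 0.1, 6], [0, 0, 0, 0, 0, 0.2, 6], [0, 0, 0, 0, 0, 0.3, 6], [0, 0, 0, 0, 0, 0.4, 6], [0, 0, 0, 0, 0, 0.5, 6], [0, 0, 0, 0, 0, 0.6, 6], [0, 0, 0, 0, 0, 0.6, 6]]

```text
clock: 26.35
tool_pos: [0.4612, -0.153, -0.0166]
orientation: [180.0, 0.0, -0.4]
force: [0.4, -0.8, -0.5]
opening: 0.0599
gripper_force: 0.0
```

Request:
play_rows:
  commands:
    - [[0, 0, 0, 0, 0, 0, 4], [0, 0, 0, 0, 0, 0, 1], [0, 0, 0, 0, 0, 0, 1], [0, 0, 0, 0, 0, 0, 1], [0, 0, 0, 0, 0, 0, 1], [0, 0, 0, 0, 0, 0, 1], [0, 0, 0, 0, 0, 0, 1], [0, 0, 0, 0, 0, 0, 1]]

```text
clock: 27.02
tool_pos: [0.4613, -0.153, -0.0163]
orientation: [180.0, -0.0, -0.4]
force: [-0.7, 0.9, 0.7]
opening: 0.0265
gripper_force: 30.0
```

Request:
play_rows:
  commands:
    - [[0, 0, 0, 0, 0, -1, 1], [0, 0, 0, 0, 0, -4, 1], [0, 0, 0.1, 0, 0, -8, 1], [0, 0, 0.2, 0, 0, -12, 1], [0, 0, 0.3, 0, 0, -16, 1], [0, 0, 0.4, 0, 0, -20, 1], [0, 0, 0.5, 0, 0, -24, 1], [0, 0, 0.6, 0, 0, -25, 1]]

```text
clock: 27.68
tool_pos: [0.464, -0.1536, 0.2406]
orientation: [-179.7, -0.5, -35.0]
force: [1.5, 0.1, 0.6]
opening: 0.027
gripper_force: 30.0
```

```bash
python3 - <<'E'
from h import *
o=ctrl.get_obs();print(o['opening'],o['gripper_force'],o['force'])
plan(.6027,.0692,.23,-70)
E
```

```text
0.026980184815857223 29.99497080920264 [1.52708176 0.10135624 0.61095309]
at [ 0.464  -0.1536  0.2406] [-179.75   -0.49  -35.01] | turn [-0.007 -0.007  0.611] shift cm [ -1.43 -26.2    1.17] t 27.7 open 0.027
```

Request:
play_rows:
  commands:
    - [[0, 0, 0.1, -0.2, -3, 0, 1], [0, 0, 0.2, -0.4, -6.5, 0, 1], [0, 0, 0.3, -0.6, -10, 0, 1], [0, 0, 0.4, -0.8, -13.5, 0, 1], [0, 0, 0.5, -1, -17, 0, 1], [0, 0, 0.611, -1.2, -20.5, 0, 1], [0, 0, 0.611, -1.3, -24, 0, 1], [0, 0, 0.611, -1.4, -26.2, 0, 1]]

```text
clock: 28.35
tool_pos: [0.6004, 0.0729, 0.233]
orientation: [180.0, 0.0, -69.8]
force: [0.2, -1.2, -0.4]
opening: 0.0266
gripper_force: 30.0
```

Request:
play_rows:
  commands:
    - [[0, 0, 0, 0, 0, 0, 1], [0, 0, 0, 0, 0, 0, 1], [0, 0, 0, 0, 0, 0, 1]]

```text
clock: 28.6
tool_pos: [0.5987, 0.0701, 0.2332]
orientation: [179.9, 0.0, -69.8]
force: [0.6, -0.2, -0.9]
opening: 0.0268
gripper_force: 30.0
```

```bash
python3 - <<'E'
from h import *
plan(.6027,.0692,.160,-70)
E
```

```text
at [0.5987 0.0701 0.2332] [179.94   0.   -69.76] | turn [0.001 0.    0.004] shift cm [ 0.22 -0.35  7.32] t 28.6 open 0.0268
```

Request:
play_rows:
  commands:
    - [[0, 0, 0.004, -0.3, -0.35, 1.2, 1], [0, 0, 0.004, -0.3, -0.35, 2.8, 1], [0, 0, 0.004, -0.3, -0.35, 4.4, 1], [0, 0, 0.004, -0.3, -0.35, 5.8, 1], [0, 0, 0.004, -0.3, -0.35, 6.8, 1], [0, 0, 0.004, -0.3, -0.35, 7.2, 1], [0, 0, 0.004, -0.3, -0.35, 7.3, 1], [0, 0, 0.004, -0.3, -0.35, 7.4, 1]]

```text
clock: 29.27
tool_pos: [0.6017, 0.074, 0.16]
orientation: [-180.0, -0.0, -70.0]
force: [0.2, 0.1, 0.6]
opening: 0.0266
gripper_force: 30.0
```

Request:
play_rows:
  commands:
    - [[0, 0, 0, 0, 0, 0.05, 1], [0, 0, 0, 0, 0, 0.1, 1], [0, 0, 0, 0, 0, 0.15, 1], [0, 0, 0, 0, 0, 0.2, 1], [0, 0, 0, 0, 0, 0.25, 1], [0, 0, 0, 0, 0, 0.25, 1]]

```text
clock: 29.77
tool_pos: [0.6015, 0.0743, 0.1572]
orientation: [-180.0, 0.0, -70.0]
force: [-0.0, 0.1, -0.2]
opening: 0.0266
gripper_force: 30.0
```

Request:
play_rows:
  commands:
    - [[0, 0, 0, 0, 0, 0.04, 1], [0, 0, 0, 0, 0, 0.08, 1], [0, 0, 0, 0, 0, 0.1, 1], [0, 0, 0, 0, 0, 0.1, 3], [0, 0, 0, 0, 0, 0.1, 5], [0, 0, 0, 0, 0, 0.1, 5], [0, 0, 0, 0, 0, 0.1, 5], [0, 0, 0, 0, 0, 0.1, 5]]

```text
clock: 30.43
tool_pos: [0.6015, 0.0743, 0.156]
orientation: [180.0, 0.0, -70.0]
force: [0.1, 0.1, -0.9]
opening: 0.048
gripper_force: 0.0
```

Request:
play_rows:
  commands:
    - [[0, 0, 0, 0, 0, -1, 5], [0, 0, 0, 0, 0, -3, 6], [0, 0, 0, 0, 0, -6, 7], [0, 0, 0, 0, 0, -9, 8.7], [0, 0, -0.12, 3, 0, -12, 8.7], [0, 0, -0.24, 6, 0, -12, 8.7], [0, 0, -0.36, 10, 1, -12, 8.7], [0, 0, -0.48, 14, 2, -12, 8.7]]

```text
clock: 31.1
tool_pos: [0.6309, -0.0625, 0.2777]
orientation: [-179.9, -0.1, -42.4]
force: [1.6, -0.1, -0.1]
opening: 0.0858
gripper_force: 0.0
```

```bash
python3 - <<'E'
from h import *
plan(.656,-.254,.10,-20)
E
```

```text
at [ 0.6309 -0.0625  0.2777] [-1.7991e+02 -7.0000e-02 -4.2380e+01] | turn [-0.001 -0.002 -0.391] shift cm [14.74 12.49 17.77] t 31.1 open 0.0858
```

Checking carrier scale in the images: they lie about 66 mm behind the real tips. So the whole gripper is offset 28.5 mm from the reported TCP, and the tall finial has clearance. Go to it.

Request:
play_rows:
  commands:
    - [[0, 0, -0.1, 2.5, 2.1, 0, 8.7], [0, 0, -0.2, 5, 4.2, 0, 8.7], [0, 0, -0.3, 7.5, 6.3, 0, 8.7], [0, 0, -0.391, 10, 8.5, 1, 8.7], [0, 0, -0.391, 12.5, 10.6, 3, 8.7], [0, 0, -0.391, 14.7, 12.5, 6, 8.7], [0, 0, -0.391, 14.7, 12.5, 10, 8.7], [0, 0, -0.391, 14.7, 12.5, 13, 8.7]]

```text
clock: 31.77
tool_pos: [0.6523, -0.2552, 0.1439]
orientation: [-180.0, 0.1, -20.6]
force: [-0.1, 1.1, -0.4]
opening: 0.0868
gripper_force: 0.0
```

Request:
play_rows:
  commands:
    - [[0, 0, 0, 0, 0, 0, 8.7], [0, 0, 0, 0, 0, 0, 8.7], [0, 0, 0, 0, 0, 0, 8.7]]

```text
clock: 32.02
tool_pos: [0.6548, -0.2536, 0.149]
orientation: [180.0, -0.2, -20.4]
force: [-0.3, -0.2, 1.2]
opening: 0.0871
gripper_force: 0.0
```

```bash
python3 - <<'E'
from h import *
np.set_printoptions(precision=4,suppress=True)
s=snap('wrist','w12.png')
r=ctrl.find_in(s,'tall_finial');print([(np.round(d['bbox'],1).tolist(),round(d['conf'],2)) for d in r][:3])
if r: print(fitround(s,r[0]['bbox'],TALL,[.656,-.254]))
plan(.656,-.254,-.008,-20)
E
```

```text
[]
at [ 0.6551 -0.2533  0.1496] [-179.97   -0.27  -20.35] | turn [-0.    -0.005 -0.006] shift cm [ 0.04  0.04 15.76] t 32.1 open 0.0873
```

Request:
play_rows:
  commands:
    - [[0, 0, 0, 0.05, 0, 2, 8.7], [0, 0, 0, 0.1, 0.1, 5, 8.7], [0, 0, 0, 0.1, 0.1, 8, 8.7], [0, 0, 0, 0.1, 0.1, 10, 8.7], [0, 0, 0, 0.1, 0.1, 11, 8.7], [0, 0, 0, 0.1, 0.1, 11.5, 8.7], [0, 0, 0, 0.1, 0.1, 11.5, 8.7]]

```text
clock: 32.7
tool_pos: [0.6546, -0.2544, 0.0319]
orientation: [180.0, -0.1, -20.4]
force: [-0.1, -0.2, 0.4]
opening: 0.087
gripper_force: 0.0
```

```bash
python3 - <<'E'
from h import *
np.set_printoptions(precision=4,suppress=True)
s=snap('wrist','w12.png')
r=ctrl.find_in(s,'tall_finial');print([(np.round(d['bbox'],1).tolist(),round(d['conf'],2)) for d in r][:3])
if r: print(fitround(s,r[0]['bbox'],TALL,[.656,-.254]))
plan(.656,-.254,-.008,-20)
print(px(s,[.6563,-.2545,.076]),px(s,[.6563,-.2545,.0]))
E
```

```text
[([222.5, 184.1, 69.9, 82.1], 0.62)]
(array([ 0.6539, -0.2517]), array([ 1.2231,  3.2689, -1.2275, -2.5803]))
at [ 0.6553 -0.2547  0.0333] [-179.98   -0.17  -20.38] | turn [-0.    -0.003 -0.007] shift cm [ 0.03 -0.09  4.13] t 32.8 open 0.0869
[260.3638 254.6092] [260.24   203.6197]
```

Good. Descend, close, lift.

Request:
play_rows:
  commands:
    - [[0, 0, 0, 0, -0.1, 1, 8.7], [0, 0, 0, 0, -0.1, 2, 8.7], [0, 0, 0, 0, -0.1, 3, 8.7], [0, 0, 0, 0, -0.1, 3.7, 8.7], [0, 0, 0, 0, -0.1, 4, 8.7], [0, 0, 0, 0, -0.1, 4, 7], [0, 0, 0, 0, -0.1, 4, 5], [0, 0, 0, 0, -0.1, 4, 2]]

```text
clock: 33.47
tool_pos: [0.6545, -0.2537, -0.0086]
orientation: [180.0, -0.0, -20.4]
force: [0.1, -0.3, 0.7]
opening: 0.0727
gripper_force: 0.0
```

Request:
play_rows:
  commands:
    - [[0, 0, 0, 0, 0, 0, 2], [0, 0, 0, 0, 0, 0, 2], [0, 0, 0, 0, 0, 0, 2], [0, 0, 0, 0, 0, 0, 2], [0, 0, 0, 0, 0, 0, 2], [0, 0, 0, 0, 0, 0, 2]]

```text
clock: 33.97
tool_pos: [0.6544, -0.2536, -0.0086]
orientation: [-180.0, -0.0, -20.4]
force: [-0.4, -0.4, 1.3]
opening: 0.0408
gripper_force: 30.0
```

Request:
play_rows:
  commands:
    - [[0, 0, 0, 0, 0, -1, 2], [0, 0, 0, 0, 0, -4, 2], [0, 0, 0.1, 0, 0, -8, 2], [0, 0, 0.2, 0, 0, -12, 2], [0, 0, 0.3, 0, 0, -16, 2], [0, 0, 0.4, 0, 0, -20, 2], [0, 0, 0.5, 0, 0, -24, 2], [0, 0, 0.6, 0, 0, -25.5, 2]]

```text
clock: 34.63
tool_pos: [0.6558, -0.2547, 0.2545]
orientation: [-179.7, -0.4, -55.1]
force: [0.0, -0.2, -0.3]
opening: 0.0409
gripper_force: 30.0
```

```bash
python3 - <<'E'
from h import *
o=ctrl.get_obs();print(o['opening'],o['gripper_force'],o['force'])
plan(.6215+.342*.058,.0175-.94*.058,.245,-70)
E
```

```text
0.04088119255770834 29.993925433955155 [ 0.01729952 -0.22080504 -0.28414846]
at [ 0.6558 -0.2547  0.2545] [-179.69   -0.42  -55.05] | turn [-0.006 -0.007  0.261] shift cm [-18.68 -11.28   0.87] t 34.6 open 0.0409
```

Request:
play_rows:
  commands:
    - [[0, 0, 0.05, -2.5, -1.5, 0, 2], [0, 0, 0.1, -5, -3, 0, 2], [0, 0, 0.15, -7.5, -4.5, 0, 2], [0, 0, 0.2, -10, -6, 0, 2], [0, 0, 0.261, -12.5, -7.5, 0, 2], [0, 0, 0.261, -15, -9, 0, 2], [0, 0, 0.261, -17, -10.3, 0, 2], [0, 0, 0.261, -18.7, -11.3, 0, 2]]

```text
clock: 35.3
tool_pos: [0.6381, -0.0339, 0.2469]
orientation: [-180.0, 0.0, -69.7]
force: [0.1, 0.5, -1.2]
opening: 0.0407
gripper_force: 30.0
```

Request:
play_rows:
  commands:
    - [[0, 0, 0, 0, 0, 0, 2], [0, 0, 0, 0, 0, 0, 2], [0, 0, 0, 0, 0, 0, 2]]

```text
clock: 35.55
tool_pos: [0.6385, -0.0359, 0.2466]
orientation: [-180.0, -0.0, -69.7]
force: [-0.3, 0.1, -1.2]
opening: 0.0408
gripper_force: 30.0
```

```bash
python3 - <<'E'
from h import *
plan(.6215+.342*.058,.0175-.94*.058,.168,-70)
E
```

```text
at [ 0.6385 -0.0359  0.2466] [-1.7999e+02 -1.0000e-02 -6.9720e+01] | turn [-0.    -0.     0.005] shift cm [ 0.2  -0.22  7.86] t 35.5 open 0.0408
```

Request:
play_rows:
  commands:
    - [[0, 0, 0.005, 0.2, -0.2, 1.2, 2], [0, 0, 0.005, 0.2, -0.2, 2.8, 2], [0, 0, 0.005, 0.2, -0.2, 4.4, 2], [0, 0, 0.005, 0.2, -0.2, 5.8, 2], [0, 0, 0.005, 0.2, -0.2, 6.9, 2], [0, 0, 0.005, 0.2, -0.2, 7.5, 2], [0, 0, 0.005, 0.2, -0.2, 7.7, 2], [0, 0, 0.005, 0.2, -0.2, 7.8, 2]]

```text
clock: 36.22
tool_pos: [0.6414, -0.0373, 0.1679]
orientation: [180.0, -0.0, -70.1]
force: [-0.0, 0.1, -0.3]
opening: 0.0407
gripper_force: 30.0
```

Request:
play_rows:
  commands:
    - [[0, 0, 0, 0, 0, 0.1, 2], [0, 0, 0, 0, 0, 0.15, 2], [0, 0, 0, 0, 0, 0.2, 2], [0, 0, 0, 0, 0, 0.25, 2], [0, 0, 0, 0, 0, 0.3, 2], [0, 0, 0, 0, 0, 0.35, 2], [0, 0, 0, 0, 0, 0.35, 2]]

```text
clock: 36.8
tool_pos: [0.6412, -0.0368, 0.1646]
orientation: [180.0, 0.0, -70.0]
force: [-0.5, -0.1, -0.5]
opening: 0.0415
gripper_force: 30.0
```

Request:
play_rows:
  commands:
    - [[0, 0, 0, 0, 0, 0.04, 2], [0, 0, 0, 0, 0, 0.06, 2], [0, 0, 0, 0, 0, 0.06, 4.5], [0, 0, 0, 0, 0, 0.06, 5.5], [0, 0, 0, 0, 0, 0.06, 6.5], [0, 0, 0, 0, 0, 0.06, 7], [0, 0, 0, 0, 0, 0.06, 7], [0, 0, 0, 0, 0, 0, 7]]

```text
clock: 37.47
tool_pos: [0.6412, -0.0369, 0.1645]
orientation: [180.0, 0.0, -70.0]
force: [0.0, 0.2, 0.2]
opening: 0.0687
gripper_force: 0.0
```

Request:
play_rows:
  commands:
    - [[0, 0, 0, 0, 0, -1, 7], [0, 0, 0, 0, 0, -3, 8], [0, 0, 0, 0, 0, -6, 8.7], [0, 0, 0, 0, 0, -9, 8.7], [0, 0, -0.12, 0, 0, -12, 8.7], [0, 0, -0.24, -2, -2, -12, 8.7], [0, 0, -0.36, -4, -4, -12, 8.7], [0, 0, -0.48, -6, -6, -12, 8.7]]

```text
clock: 38.13
tool_pos: [0.6777, 0.0406, 0.2869]
orientation: [-179.9, -0.1, -42.3]
force: [0.3, -0.3, -0.4]
opening: 0.0868
gripper_force: 0.0
```

```bash
python3 - <<'E'
from h import *
plan(.4950,.155,.16,-11)
E
```

```text
at [0.6777 0.0406 0.2869] [-1.7986e+02 -8.0000e-02 -4.2250e+01] | turn [-0.002 -0.002 -0.545] shift cm [-21.24   3.85  12.65] t 38.1 open 0.0868
```

Request:
play_rows:
  commands:
    - [[0, 0, -0.1, -3.5, 0.6, 0, 8.7], [0, 0, -0.2, -7, 1.2, 0, 8.7], [0, 0, -0.3, -10.5, 1.8, 0, 8.7], [0, 0, -0.4, -14, 2.4, 0, 8.7], [0, 0, -0.5, -17.5, 3.1, 1, 8.7], [0, 0, -0.545, -21.2, 3.8, 3, 8.7], [0, 0, -0.545, -21.2, 3.8, 6, 8.7], [0, 0, -0.545, -21.2, 3.8, 9, 8.7]]

```text
clock: 38.8
tool_pos: [0.4946, 0.157, 0.1963]
orientation: [-179.8, -0.2, -11.1]
force: [0.7, 1.1, -0.8]
opening: 0.0873
gripper_force: 0.0
```

Request:
play_rows:
  commands:
    - [[0, 0, 0, 0, 0, 2, 8.7], [0, 0, 0, 0, 0, 3.6, 8.7], [0, 0, 0, 0, 0, 3.6, 8.7], [0, 0, 0, 0, 0, 3.6, 8.7], [0, 0, 0, 0, 0, 3.6, 8.7]]

```text
clock: 39.22
tool_pos: [0.4962, 0.1557, 0.1603]
orientation: [-179.9, -0.1, -11.3]
force: [0.3, -0.3, -0.4]
opening: 0.0873
gripper_force: 0.0
```

```bash
python3 - <<'E'
from h import *
import pickle
np.set_printoptions(precision=4,suppress=True)
s=snap('wrist','w13.png');pickle.dump(s,open('w13.pkl','wb'))
r=ctrl.find_in(s,'guard_plate');print([(np.round(d['bbox'],1).tolist(),round(d['conf'],2)) for d in r][:3])
x,y,ww,hh=np.array(r[0]['bbox'])
def corners(p): 
    c,t=p[:2],p[2]; M=np.array([[np.cos(t),-np.sin(t)],[np.sin(t),np.cos(t)]]); return [np.r_[c+M@np.array(q)*.03,.004] for q in((1,1),(1,-1),(-1,-1),(-1,1))]
# light plate mask -> min-area quad in world
g=s['color'].astype(int); x0,y0=int(x)-4,int(y)-4
sub=g[y0:int(y+hh)+4,x0:int(x+ww)+4]; m=((sub.max(2)-sub.min(2)<30)).astype(np.uint8)
n,l,st,ce=cv2.connectedComponentsWithStats(m); i=1+np.argmax(st[1:,4]); print(st[i])
pts=np.argwhere(l==i)[:,::-1]+[x0,y0]; W=np.array([w(s,u,v,.004)[:2] for u,v in pts],np.float32)
print(cv2.minAreaRect(W*1000))
plan(.4615,.162,-.02,-11)
E
```

```text
[([233.5, 171.0, 52.2, 52.1], 0.9)]
[   7    5   53   50 2046]
((461.17510986328125, 161.80145263671875), (59.66136169433594, 60.73183822631836), 77.59925842285156)
at [0.4962 0.1558 0.1603] [-179.9   -0.1  -11.3] | turn [-0.002 -0.002 -0.005] shift cm [-3.56  0.1  18.02] t 39.3 open 0.0869
```

Guard is at (0.4612, 0.1618), yaw -12.4°, with a fitted size of 59.7 x 60.7 mm. Grasp the collar.

Request:
play_rows:
  commands:
    - [[0, 0, 0.01, -1, 0, 3, 8.7], [0, 0, 0.02, -2.2, 0, 6, 8.7], [0, 0, 0.02, -3.5, 0.1, 9, 8.7], [0, 0, 0.02, -3.6, 0.1, 12, 8], [0, 0, 0.02, -3.6, 0.1, 14.5, 7.5], [0, 0, 0.02, -3.6, 0.1, 16, 7], [0, 0, 0.02, -3.6, 0.1, 16.8, 7], [0, 0, 0.02, -3.6, 0.1, 17, 7]]

```text
clock: 39.98
tool_pos: [0.4598, 0.1613, -0.0119]
orientation: [179.9, 0.0, -12.5]
force: [0.0, -0.3, 0.4]
opening: 0.07
gripper_force: 0.0
```

Request:
play_rows:
  commands:
    - [[0, 0, 0, 0, 0, 0.2, 7], [0, 0, 0, 0, 0, 0.4, 7], [0, 0, 0, 0, 0, 0.6, 7], [0, 0, 0, 0, 0, 0.8, 7], [0, 0, 0, 0, 0, 0.9, 7], [0, 0, 0, 0, 0, 0.9, 7]]

```text
clock: 40.48
tool_pos: [0.4598, 0.1614, -0.0202]
orientation: [-180.0, -0.0, -12.5]
force: [-0.4, -0.2, -0.4]
opening: 0.0701
gripper_force: 0.0
```

```bash
python3 - <<'E'
from h import *
o=ctrl.get_obs();print(o['force'])
plan(.4612,.1618,-.02,-12.4)
E
```

```text
[-0.43577893 -0.19096429 -0.3700097 ]
at [ 0.4598  0.1614 -0.0202] [-1.7998e+02 -1.0000e-02 -1.2450e+01] | turn [-0.    -0.    -0.001] shift cm [ 0.13 -0.07 -0.02] t 40.5 open 0.0701
```

Request:
play_rows:
  commands:
    - [[0, 0, 0, 0.1, 0, 0, 5], [0, 0, 0, 0.1, 0, 0, 2], [0, 0, 0, 0.1, 0, 0, 2], [0, 0, 0, 0.1, 0, 0, 2], [0, 0, 0, 0.1, 0, 0, 2], [0, 0, 0, 0.1, 0, 0, 2], [0, 0, 0, 0.1, 0, 0, 2], [0, 0, 0, 0.1, 0, 0, 2]]

```text
clock: 41.15
tool_pos: [0.4608, 0.1612, -0.0203]
orientation: [-180.0, -0.0, -12.4]
force: [0.8, 0.9, -0.0]
opening: 0.0411
gripper_force: 30.0
```

Request:
play_rows:
  commands:
    - [[0, 0, 0, 0, 0, -0.5, 2], [0, 0, 0, 0, 0, -1.5, 2], [0, 0, 0, 0, 0, -4, 2], [0, 0, 0, 0, 0, -7, 2], [0, 0, 0, 0, 0, -11, 2], [0, 0, 0, 0, 0, -15, 2], [0, 0, 0, 0, 0, -19, 2], [0, 0, 0, 0, 0, -20, 2]]

```text
clock: 41.82
tool_pos: [0.4634, 0.1626, 0.1867]
orientation: [-179.6, -0.4, -12.4]
force: [1.6, 1.2, -0.4]
opening: 0.0413
gripper_force: 30.0
```

```bash
python3 - <<'E'
from h import *
o=ctrl.get_obs();print(o['opening'],o['gripper_force'],o['force'])
plan(.455,-.371,.16,-4.4)
E
```

```text
0.0413343102946446 30.00007376074791 [ 1.59474831  1.24049658 -0.4286951 ]
at [0.4634 0.1626 0.1867] [-179.62   -0.41  -12.39] | turn [-0.006 -0.008 -0.139] shift cm [10.61 52.31  2.4 ] t 41.8 open 0.0413
```

Request:
play_rows:
  commands:
    - [[0, 0, 0, 0.6, 3, 0, 2], [0, 0, 0, 1.3, 6.5, 0, 2], [0, 0, 0, 2, 10, 0, 2], [0, 0, 0, 2.7, 13.5, 0, 2], [0, 0, 0, 3.5, 17.2, 0, 2], [0, 0, 0, 4.2, 20.8, 0, 2], [0, 0, 0, 5, 24.4, 0, 2], [0, 0, 0, 5.7, 28, 0, 2]]

```text
clock: 42.48
tool_pos: [0.4555, -0.1262, 0.18]
orientation: [-180.0, -0.0, -12.4]
force: [1.5, 0.3, -1.0]
opening: 0.041
gripper_force: 30.0
```

Request:
play_rows:
  commands:
    - [[0, 0, -0.04, 0.7, 3.5, 0, 2], [0, 0, -0.08, 1.4, 7, 0, 2], [0, 0, -0.12, 2.1, 10.5, 0, 2], [0, 0, -0.155, 2.8, 14, 0, 2], [0, 0, -0.155, 3.6, 17.5, 0, 2], [0, 0, -0.155, 4.3, 21, 0, 2], [0, 0, -0.155, 4.7, 23.3, 0, 2], [0, 0, -0.155, 4.9, 24.3, 0, 2]]

```text
clock: 43.15
tool_pos: [0.4507, -0.3751, 0.1791]
orientation: [-180.0, 0.1, -3.7]
force: [-0.1, -0.0, -0.6]
opening: 0.0407
gripper_force: 30.0
```

Request:
play_rows:
  commands:
    - [[0, 0, 0, 0, 0, 0, 2], [0, 0, 0, 0, 0, 0, 2], [0, 0, 0, 0, 0, 0, 2], [0, 0, 0, 0, 0, 0, 2]]

```text
clock: 43.48
tool_pos: [0.4516, -0.3713, 0.1799]
orientation: [-180.0, -0.0, -3.5]
force: [-0.2, -0.1, -1.1]
opening: 0.0415
gripper_force: 30.0
```

```bash
python3 - <<'E'
from h import *
import pickle
np.set_printoptions(precision=4,suppress=True)
plan(.455,-.371,-.003,-3.5)
s=snap('wrist','w14.png');pickle.dump(s,open('w14.pkl','wb'))
# visible corners of panel: predicted vs. white mask edges
M=R.from_euler('z',-3.5,degrees=True).as_matrix()
for q in ((.034,.054),(.034,-.054),(-.054,.054),(-.054,-.054)): print(q,px(s,np.array([.455,-.371,.012])+M@np.array([q[0],q[1],0])))
g=s['color'].astype(int); m=((g.min(2)>140)&(g.max(2)-g.min(2)<45)).astype(np.uint8); m[226:]=0
n,l,st,ce=cv2.connectedComponentsWithStats(m)
for i in range(1,n):
    if st[i][4]>150:
        print(st[i]); p=np.argwhere(l==i)[:,::-1]
        for sx,sy in((-1,-1),(1,-1),(-1,1),(1,1)): print(p[np.argmax(p@[sx,sy])])
E
```

```text
at [ 0.4516 -0.3713  0.1799] [-179.99   -0.02   -3.5 ] | turn [-0. -0. -0.] shift cm [ 0.33 -0.05 18.29] t 43.5 open 0.0415
(0.034, 0.054) [212.3944 132.4478]
(0.034, -0.054) [307.9358 132.4081]
(-0.054, 0.054) [215.7744 205.4355]
(-0.054, -0.054) [304.6046 205.3949]
[ 214  133   95   56 4290]
[214 133]
[308 134]
[216 188]
[305 188]
[ 206  191   72   35 1556]
[206 192]
[276 191]
[208 225]
[277 205]
```

The panel estimate matches the picture within about 1.5 px. Lower.

Request:
play_rows:
  commands:
    - [[0, 0, 0, 0.3, 0, 2, 2], [0, 0, 0, 0.3, 0, 5, 2], [0, 0, 0, 0.3, 0, 8, 2], [0, 0, 0, 0.3, 0, 11, 2], [0, 0, 0, 0.3, 0, 14, 2], [0, 0, 0, 0.3, 0, 16.5, 2], [0, 0, 0, 0.3, 0, 17.7, 2], [0, 0, 0, 0.3, 0, 18, 2]]

```text
clock: 44.2
tool_pos: [0.4531, -0.3709, -0.0028]
orientation: [-179.9, 0.2, -3.5]
force: [-0.2, -0.3, -0.1]
opening: 0.041
gripper_force: 30.0
```

Request:
play_rows:
  commands:
    - [[0, 0, 0, 0, 0, 0.1, 2], [0, 0, 0, 0, 0, 0.2, 2], [0, 0, 0, 0, 0, 0.3, 2], [0, 0, 0, 0, 0, 0.4, 2], [0, 0, 0, 0, 0, 0.5, 2], [0, 0, 0, 0, 0, 0.6, 2], [0, 0, 0, 0, 0, 0.65, 2], [0, 0, 0, 0, 0, 0.65, 2]]

```text
clock: 44.87
tool_pos: [0.4545, -0.3726, -0.0068]
orientation: [180.0, -0.0, -3.6]
force: [0.0, 0.2, -1.2]
opening: 0.0411
gripper_force: 30.0
```

```bash
python3 - <<'E'
from h import *
plan(.4547,-.371,-.0083,-3.5);o=ctrl.get_obs();print(o['force'],o['moment'])
E
```

```text
at [ 0.4545 -0.3726 -0.0068] [180.    -0.    -3.57] | turn [ 0.    -0.    -0.001] shift cm [ 0.01 -0.16  0.15] t 44.9 open 0.0411
[ 0.02336802  0.17932616 -1.17338019] [ 0.01931412  0.06471619 -0.0201016 ]
```

Correct 1.5 mm in y, go down the rest, release, then move away to where the whole result can be seen.

Request:
play_rows:
  commands:
    - [[0, 0, 0, 0, -0.15, 0, 2], [0, 0, 0, 0, -0.15, 0.05, 2], [0, 0, 0, 0, -0.15, 0.1, 2], [0, 0, 0, 0, -0.15, 0.15, 2], [0, 0, 0, 0, -0.15, 0.18, 2], [0, 0, 0, 0, -0.15, 0.18, 4.5], [0, 0, 0, 0, -0.15, 0.18, 6], [0, 0, 0, 0, -0.15, 0.18, 7]]

```text
clock: 45.53
tool_pos: [0.4547, -0.3711, -0.0087]
orientation: [180.0, -0.0, -3.6]
force: [-0.6, 0.6, 0.5]
opening: 0.0536
gripper_force: 0.0
```

Request:
play_rows:
  commands:
    - [[0, 0, 0, 0, 0, 0, 7], [0, 0, 0, 0, 0, 0, 7], [0, 0, 0, 0, 0, -0.5, 7], [0, 0, 0, 0, 0, -2, 7], [0, 0, 0, 0, 0, -5, 8], [0, 0, 0, 1, 0, -9, 8], [0, 0, 0, 2, 0, -13, 8], [0, 0, 0, 3, 0, -17, 8]]

```text
clock: 46.2
tool_pos: [0.4843, -0.3729, 0.1638]
orientation: [180.0, 0.0, -3.6]
force: [0.3, -0.2, -1.0]
opening: 0.0801
gripper_force: 0.0
```

Request:
play_rows:
  commands:
    - [[0, 0, 0, 0, 0, -3, 8], [0, 0, 0, 0, 0, -3, 8], [0, 0, 0, 0, 0, -3, 8], [0, 0, 0, 0, 0, -3, 8]]

```text
clock: 46.53
tool_pos: [0.4841, -0.3726, 0.1913]
orientation: [-180.0, -0.0, -3.6]
force: [0.5, -0.5, -0.9]
opening: 0.08
gripper_force: 0.0
```

```bash
python3 - <<'E'
from h import *
import pickle
np.set_printoptions(precision=4,suppress=True)
s=snap('wrist','w15.png');pickle.dump(s,open('w15.pkl','wb'))
r=ctrl.find_in(s,'guard_plate');print([(np.round(d['bbox'],1).tolist(),round(d['conf'],2)) for d in r][:3])
r=ctrl.find_in(s,'front_panel');print([(np.round(d['bbox'],1).tolist(),round(d['conf'],2)) for d in r][:3])
for z,rr in((.032,.021),(.032,.017)): print(px(s,[.4548,-.371,z]))
sc=snap('scene'); a=sc['color'][120:270,110:310,::-1]
a=cv2.resize(a,(560,420),interpolation=cv2.INTER_CUBIC)
u,v=px(s,[.4548,-.371,.02]).astype(int);print('crop org',u-50,v-60)
b=cv2.resize(s['color'][v-60:v+45,u-60:u+60,::-1],(480,420),interpolation=cv2.INTER_CUBIC)
m=np.zeros((600,800,3),np.uint8); m[:315,:420]=cv2.resize(a,(420,315)); m[:315,440:800]=cv2.resize(b,(360,315))
t=snap('top');c=t['color'][95:165,195:310,::-1];m[320:600,:460]=cv2.resize(c,(460,280),interpolation=cv2.INTER_CUBIC)
cv2.imwrite('pics/m.png',m); print(ctrl.get_obs()['tool_pos'])
for k in ['tall_finial','short_finial','hanging_eye','roof']: print(k,[(np.round(d['bbox']).astype(int).tolist(),round(d['conf'],2)) for d in ctrl.find_in(sc,k)][:3])
f=np.array([.342,-.94])
for n,q,z in (('tall',.058,.173),('short',-.0587,.173),('eye',0,.173)): p=np.array([.6215,.0175])+f*q; print(n,px(sc,[*p,z]),px(sc,[*p,z+{'tall':.076,'short':.046,'eye':.049}[n]]))
E
```

```text
[([232.9, 162.3, 51.7, 51.6], 0.8)]
[([218.5, 158.6, 89.9, 70.6], 0.66)]
[260.8476 190.8804]
[260.8476 190.8804]
crop org 210 127
[ 0.4839 -0.3727  0.1902]
tall_finial [([175, 142, 21, 31], 0.95)]
short_finial [([231, 161, 14, 17], 0.79)]
hanging_eye [([206, 156, 14, 21], 0.52)]
roof [([172, 168, 79, 53], 0.73)]
tall [185.3505 170.402 ] [182.7142 140.3338]
short [236.8016 175.9153] [236.924  157.9895]
eye [210.7152 173.12  ] [209.9269 154.0453]
```

View pics/m.png

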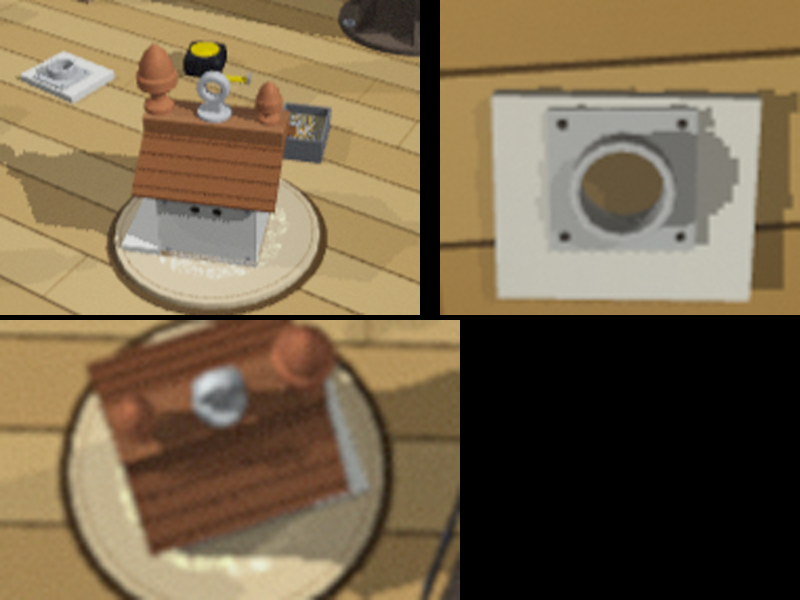

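The picture shows tall finial, eye and short finial upright on the ridge, with the tall one on the ledge side. The ring is in line with the ridge, and the guard lies square and centred on the panel to about 1–2 mm.

```bash
python3 -c "
from plant import ctrl
print(ctrl.close_job())"
```

```text
the job is handed in; nothing more can be done
None
```

I built the birdhouse dry-fit as asked and handed the job in after about 47 s of the 144 s allowed; the hand-in reported no verdict, but the last pictures show roof, finials, eye and guard all in place.

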